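Oil and stack fixture plates on a lift table of unknown height

ROBOT

A 6-joint arm with a two-finger parallel gripper is mounted at the origin on the work surface. World frame = base frame: x ahead of the robot, y to its left, z up, the work surface at z = 0. Lengths are in mm, angles in rad, forces in N, time in s.
With the tool pointing down it reaches from about 350 to 875 mm from the base axis. Payload 4.2 kg.
Tool frame: the origin (TCP) lies between the finger pads; the fingertips stand 17 mm ahead of it and the grasp point (between the pads) lies 2 mm behind it; z points along the fingers, y is the line along which they close (so a half turn about z gives the same grasp; the last joint's range is limited). The gripper opens to 85 mm and grips with 20 to 120 N. Pads are 22 mm wide; open, the fingers measure 114 mm over their backs; the gripper's body (76 mm by 85 mm) begins 54 mm behind the grasp point. The pads swing forward as they close: fully open they stand 13 mm farther back than shut.
Start: joints at [-0.962, 0.385, 0.008, 0, -1.194, -0.259], TCP at [214.208, -587.124, 248.312] pointing down, gripper open.
Joint ranges: [-3.14, 3.14], [-1.21, 2.06], [-1.07, 1.41], [-3.16, 2.05], [-2.99, -0.16], [-3.1, 3.1]. Speed limits (rad/s): [2.79, 2.79, 3.14, 3.14, 3.14, 3.14].

INTERFACE

Orientations are given as a unit quaternion [x, y, z, w].
In Python, from bench import arm gives the robot as it stands.
- The arm moves only by the shell command python3 jog.py 'ROWS' [OPENING]. ROWS is a JSON list of rows, 1 to 10 of them, each written [[dx, dy, dz], [rx, ry, rz]]: dx, dy, dz in mm, then a rotation vector rx, ry, rz in rad; each row is the pose to reach, as a shift and turn from the pose commanded when the command began, along the tool's axes at that moment; what a row does not reach only later rows make up. A row lasts 1/10 s, in which the tool goes at most 50 mm and 0.15 rad, less where a joint would pass 70% of its speed; a pose out of reach is approached as far as the arm can. OPENING is the finger opening in mm, set as the command begins (- or left out keeps the last). The fingers move at their own pace and stop on an object; the grip force is fixed at half the most. Time passes only in rows, so rows that do not move let the fingers close. It prints the time, the measured TCP pose, the force, the opening and the grip force at its end. Input that does not fit is refused with a message, and nothing moves.
- arm.read_state(): the state, without advancing time (a new reading comes with each control period).
- arm.get_image(name): name is "side" or "top" or "wrist"; returns the picture (400x640x3 uint8, blue, green, red); there is no depth.
- arm.get_calibration(name): a dict with "K" (3x3 intrinsics, pixels), "rvec" (rotation vector, rad) and "tvec" (3), from world to camera coordinates, as OpenCV has them. Camera axes: x right, y down, z forward; pixel columns grow to the right and rows downward; lengths in mm; the calibration is good to about 2 mm. A picture is of the moment at which its call begins: read the wrist's pose just before it. get_calibration takes no time and is no camera call; for the wrist camera it gives the pose at the moment of the call.
- arm.job_done(): hands the job in; it is judged then, once.
The state is a dict: "clock": time; "joints": joint angles; "joint_vel": joint speeds; "joint_efforts": joint torques, N m; "position": TCP position; "ee_rot": TCP orientation; "contact_force": force on the tool from outside, world axes, zero at the start; "wrist_torque": the same for the moment, N m; "gripper_width": finger opening in mm; "grasp_force": force on a finger pad.
Only numpy, scipy, OpenCV 4.12 (cv2) and the standard library are available. Lean on these libraries where they do the work, as an engineer would, in place of code of your own. Each camera call takes 0.05 s, during which the arm holds its last target. There are 200 camera calls.

TASK

Dip the tip of the angled brush briefly into the open pot, dab it on the middle of the bare top of the lift table, and lay the brush back in its rest. Then stack every fixture plate on the lift table, squarely one on another, lowering each until it is felt to touch before letting go (never drop or slam it), and last set the brass weight in the same way upright on the middle of the top plate. Finally put the lid on the pot, and leave the other things on the bench where they are.

Things in the scene. Friction and masses are not known exactly. Their poses are not given: they have to be found in the camera images.
- lift: lift table, fixed: round black base 110 mm across, 30 mm high, on its bellows column a steel top 80 mm long (x) by 34 mm wide (y), 12 mm thick, centred, on which the pile is built. The top stands at an unknown height, 60 to 110 mm above the bench (not given), on a stiff spring that yields 1 mm per 4 N. Origin: centre of the base underside, x along the top's long side, z up
- lift_axis (a point): point on the vertical centre line of the lift table, 30 mm above the bench (top of the round base; not the top of the table)
- plate1: loose aluminium fixture plate, 80 mm long (its x) by 34 mm wide (its y), with two small dark dots on top; its thickness is not known beforehand: anything from 12 to 18 mm, each plate different; 80 to 140 g; origin at the centre of its underside, z up. It lies flat on the bench; may be absent (None)
- plate2: loose aluminium fixture plate, 80 mm long (its x) by 34 mm wide (its y), with two small dark dots on top; its thickness is not known beforehand: anything from 12 to 18 mm, each plate different; 80 to 140 g; origin at the centre of its underside, z up. It lies flat on the bench; may be absent (None)
- plate3: loose aluminium fixture plate, 80 mm long (its x) by 34 mm wide (its y), with two small dark dots on top; its thickness is not known beforehand: anything from 12 to 18 mm, each plate different; 80 to 140 g; origin at the centre of its underside, z up. It lies flat on the bench; may be absent (None)
- plate4: loose aluminium fixture plate, 80 mm long (its x) by 34 mm wide (its y), with two small dark dots on top; its thickness is not known beforehand: anything from 12 to 18 mm, each plate different; 80 to 140 g; origin at the centre of its underside, z up. It lies flat on the bench; may be absent (None)
- weight: brass press weight, 300 g: round foot 44 mm across and 20 mm high, tapering to an upright round knob 24 mm across from 24 mm to 54 mm height; origin at the centre of its underside, z up; stands on the bench at the start
- pot: small open white pot, loose, 250 g, outside 64 mm across, 45 mm high, wall 4 mm, floor 6 mm thick; origin at the centre of its underside, z up
- lid: lid of the pot, loose, 80 g: white disc 68 mm across and 5 mm thick, below it a plug 48 mm across and 8 mm high that goes into the pot's mouth (56 mm inside), on top an upright round wooden knob 20 mm across, 25 mm high (13 to 38 mm above the origin). Origin at the centre of the plug's underside, z up. Closed, its disc lies on the rim
- pot_rim (a point): centre of the pot's mouth, at rim height (45 mm over its underside)
- brush: angled brush, 60 g: level wooden handle 12 mm square, from 85 mm behind to 80 mm ahead of the origin along its x; near the +x end a round head 12 to 16 mm thick hangs straight down. Origin on the handle's centre line midway between the saddles of the rest, where to grip it from above (fingers closing along y); z up. Hangs level in its rest at the start
- brush_tip (a point): bristle end of the brush head: 75 mm ahead (+x) and 75 mm below the brush origin
- rest: brush rest, fixed: black foot 104 x 50 mm and two uprights 10 mm thick, 45 mm either side of its middle along x, each with a flared notch (20 mm wide at the bottom, 12 mm handle) whose floor is 88 mm above the bench; prongs end 106 mm above the bench. Origin at the centre of its underside, x along the handle
- rest_top (a point): middle between the two notches, 94 mm above the bench: the brush origin lies here when the brush is in its rest
- nut: bystander: dark collet nut, 28 mm across, 20 mm high, stands near the plates
- collet: bystander: steel collet, 28 mm across at the top, 30 mm high, stands between pot and brush rest
- vblock: bystander: dark V-block 50 x 50 x 36 mm beyond the lift table
- bottle: bystander: white bottle 36 mm across, 90 mm high
- mouse: bystander: black computer mouse 100 x 58 x 24 mm

How it is judged:
By the outcome, as a careful person would: the job done as asked, in the order asked, and still so for the second after the job is handed in, with the robot touching nothing.
Of plate1, plate2, plate3, plate4 only 2 to 4 are there at a start; the rules pass over those that are not, and their reading is None.
At some moment in a run one of pot, lid may be knocked a few centimetres aside while the robot is not near it.
It also fails if it takes over 210 s, if anything falls off the work surface, if the arm or the gripper's body presses on something with over 40 N, if the wrist force passes 120 N, or if a joint passes its speed limit or range.

## Working session

There is one attempt and no reset: what is moved stays moved. The work goes in short steps, Python scripts to look and compute and a shell command to move; the robot and the scene stay as the last step left them, time stands still between calls to the robot, and variables do not carry over. Pictures are saved under pics/ and viewed, at most 14 in all, crops included, and the job is handed in when it is done.

```bash
ls; mkdir -p pics; python3 - <<'E'
from bench import arm
import cv2
s=arm.read_state();print(s)
a=arm.get_image("top");b=arm.get_image("side")
cv2.imwrite("pics/top0.png",a);cv2.imwrite("pics/side0.png",b)
for n in("top","side","wrist"):print(n,arm.get_calibration(n))
E
```

```text
bench.py
jog.py
pics
{'clock': 0.0, 'joints': array([-9.62416023e-01,  3.85562622e-01,  6.62473822e-03, -5.20199317e-04,
       -1.19401988e+00, -2.58596674e-01]), 'joint_vel': array([ 0.00012592,  0.00047567,  0.00135752,  0.00076974, -0.00163341,
        0.00062688]), 'joint_efforts': array([ 8.29418022e-04, -3.92292666e+01,  1.88398612e+01,  4.18587416e+00,
       -4.58459413e-03,  7.03123053e-07]), 'position': array([ 214.01439015, -586.62478618,  247.21432419]), 'ee_rot': array([-1.73907002e-01,  9.84761458e-01,  1.08230545e-03, -2.34554005e-04]), 'contact_force': array([-0.06655933, -0.02159867, -0.0321102 ]), 'wrist_torque': array([ 0.00649663,  0.00604843, -0.0198644 ]), 'grasp_force': 0.0, 'gripper_width': 85.45584241475885}
top {'K': array([[469.40497567,   0.        , 322.67506032],
       [  0.        , 469.40497567, 199.9842334 ],
       [  0.        ,   0.        ,   1.        ]]), 'rvec': array([ 2.13886537, -2.13581245,  0.18912482]), 'tvec': array([ -67.8698581 ,  584.62010638, 1448.00000275])}
side {'K': array([[503.20322137,   0.        , 320.48531157],
       [  0.        , 503.20322137, 201.08611804],
       [  0.        ,   0.        ,   1.        ]]), 'rvec': array([ 0.17222096, -2.79236893,  1.30343192]), 'tvec': array([ 596.29870743,  134.69896127, 1258.24943356])}
wrist {'K': array([[297.80101635,   0.        , 318.88678483],
       [  0.        , 297.80101635, 194.7376166 ],
       [  0.        ,   0.        ,   1.        ]]), 'rvec': array([-1.6941104 , -2.42139976, -0.3559443 ]), 'tvec': array([624.72665199, -37.03235952, 379.06617436])}
```
View pics/top0.png

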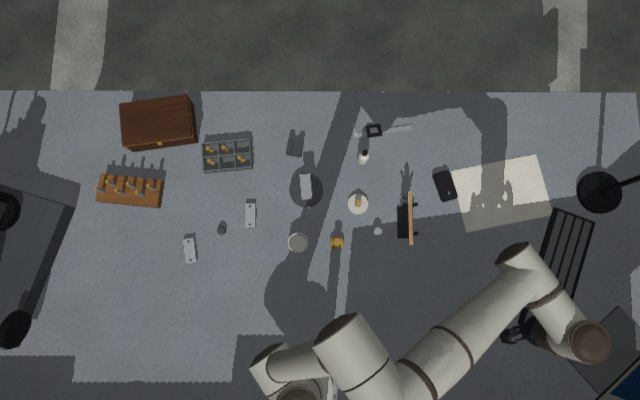

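View pics/side0.png

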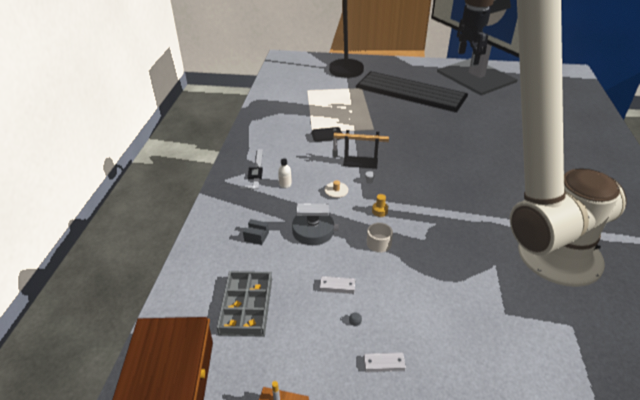

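The top view shows two plates at (250,213) and (190,249), the lift top at (306,187), the pot at (298,242), the weight at (337,241), the lid at (358,204) and the brush at (410,218). The side view shows the same things: plates at (338,285) and (385,362), lift top (313,210), pot (379,236), weight (380,204), lid (337,188) and brush handle (360,136).

```bash
cat > h.py <<'E'
import numpy as np, cv2
from scipy.spatial.transform import Rotation as R
from bench import arm
def ray(c,uv):
    M=cv2.Rodrigues(c["rvec"])[0]
    d=M.T@np.linalg.solve(c["K"],[uv[0],uv[1],1.]); return -M.T@c["tvec"].ravel(),d/np.linalg.norm(d)
def onz(c,uv,z):
    o,d=ray(c,uv); return o+d*(z-o[2])/d[2]
def tri(obs):
    A=np.zeros((3,3));b=np.zeros(3);rs=[ray(c,u) for c,u in obs]
    for o,d in rs:
        P=np.eye(3)-np.outer(d,d);A+=P;b+=P@o
    x=np.linalg.solve(A,b); return x,max(np.linalg.norm(np.cross(x-o,d)) for o,d in rs)
def proj(c,p): return cv2.projectPoints(np.array(p,float).reshape(-1,1,3),c["rvec"],c["tvec"],c["K"],None)[0].reshape(-1,2)
def axes(): 
    s=arm.read_state(); return s["position"],R.from_quat(s["ee_rot"])
def delta(target,yaw=None):
    """tool-axis shift + rotvec from measured pose to target with tool down, tool-y (closing line) at world angle yaw"""
    p,q=axes(); y=q.as_matrix()[:,1]
    if yaw is None: a=np.arctan2(y[1],y[0])
    else:
        a0=np.arctan2(y[1],y[0]); a=yaw+np.pi*np.round((a0-yaw)/np.pi)
    Y=np.array([np.cos(a),np.sin(a),0]);Z=np.array([0,0,-1.]);X=np.cross(Y,Z)
    T=R.from_matrix(np.c_[X,Y,Z])
    d=q.inv().apply(np.array(target)-p); r=(q.inv()*T).as_rotvec()
    print("shift",d.round(1),"rot",r.round(3),"j6",arm.read_state()["joints"][5].round(2))
    return d,r
E
python3 - <<'E'
from h import *
t=arm.get_calibration("top");s=arm.get_calibration("side");w=arm.get_calibration("wrist")
for n,a,b in [("p1",(250,213),(338,283)),("p2",(190,249),(385,360)),("lifttop",(306,186),(313,208)),("pot",(298,242),(379,230)),("weight",(337,240),(381,197)),("lidknob",(358,202),(337,182)),("brush",(410,218),(360,136)),("collet",(378,226),(369,175)),("nut",(222,228),(355,317)),("bottle",(364,152),(284,162))]:
    x,e=tri([(t,a),(s,b)]);print(n,x.round(0),round(e,1))
p,q=axes();o,d=ray(w,(319,195));print("cam in tool",q.inv().apply(o-p).round(1),q.inv().apply(d).round(2))
M=cv2.Rodrigues(w["rvec"])[0];print((M@q.as_matrix()).round(2))
print("tool axes",q.as_matrix().round(2))
for n,uv in (("brush ends",((410,195),(411,243))),("rest",((399,197),(400,241)))): print(n,[onz(t,u,94).round(0) for u in uv])
E
```

```text
p1 [543. 169.  13.] 4.5
p2 [428. 359.  12.] 3.3
lifttop [623. -14.  78.] 1.3
pot [451.  11.  44.] 0.0
weight [ 454. -112.   52.] 3.1
lidknob [ 578. -181.   38.] 2.0
brush [ 522. -335.   97.] 1.4
collet [ 496. -244.   24.] 8.3
nut [495. 259.  10.] 3.2
bottle [ 732. -198.   82.] 2.1
cam in tool [  73.1   -0.6 -125.5] [-0.29  0.    0.96]
[[ 0.    1.    0.  ]
 [-0.96  0.   -0.29]
 [-0.29 -0.    0.96]]
tool axes [[-0.94 -0.34 -0.  ]
 [-0.34  0.94  0.  ]
 [ 0.    0.   -1.  ]]
brush ends [array([ 593., -338.,   94.]), array([ 445., -336.,   94.])]
rest [array([ 587., -303.,   94.]), array([ 451., -303.,   94.])]
```

```bash
python3 - <<'E'
from h import *
delta((522,-335,250),np.pi/2)
E
```

```text
shift [-375.6  131.    -2.5] rot [ 0.002 -0.     0.35 ] j6 -0.26
```

```bash
python3 jog.py '[[[-375,131,0],[0,0,0.35]],[[-375,131,0],[0,0,0.35]],[[-375,131,0],[0,0,0.35]],[[-375,131,0],[0,0,0.35]],[[-375,131,0],[0,0,0.35]],[[-375,131,0],[0,0,0.35]],[[-375,131,0],[0,0,0.35]],[[-375,131,0],[0,0,0.35]],[[-375,131,0],[0,0,0.35]],[[-375,131,0],[0,0,0.35]]]'
python3 - <<'E'
from h import *
c=arm.get_calibration("wrist");im=arm.get_image("wrist");cv2.imwrite("pics/w1.png",im);np.save("c1.npy",c)
print(axes()[0])
delta((522,-335,250),np.pi/2)
t=arm.get_calibration("top")
print(proj(c,[[522,-335,94],[567,-335,94],[477,-335,94],[597,-335,19]]).round(0))
E
```

```text
clock: 1.1
position: [522.4, -334.2, 247.4]
ee_rot: [-0.001, 1.0, 0.0, -0.001]
contact_force: [-0.3, 0.7, -0.5]
gripper_width: 85.4
grasp_force: 0.0
[ 521.49197417 -335.11102467  247.62779911]
shift [-0.5  0.1 -2.4] rot [ 0.001 -0.001  0.001] j6 -1.26
[[319. 184.]
 [318. 227.]
 [319. 137.]
 [319. 226.]]
```

View pics/w1.png

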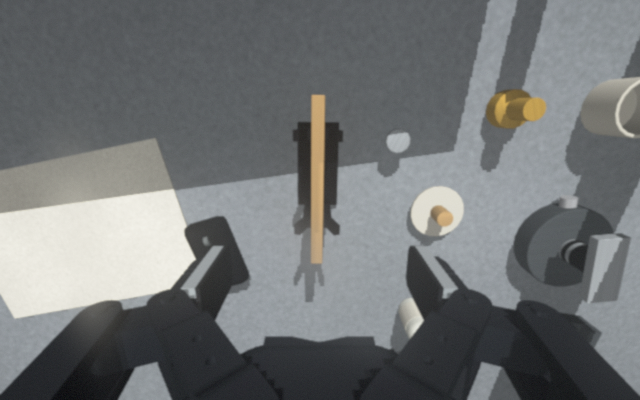

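The wrist picture shows the handle from (318,96) to (316,262), nearly along the fingers' axis, in the rest. The lid is at (440,213), weight at (525,108), pot at (620,108), lift at (605,265) and collet at (398,141).

```bash
cat >> h.py <<'E'
def hand(im,lo,hi,roi=None):
    h=cv2.inRange(cv2.cvtColor(im,cv2.COLOR_BGR2HSV),lo,hi)
    if roi is not None:
        m=np.zeros_like(h);x0,y0,x1,y1=roi;m[y0:y1,x0:x1]=255;h&=m
    cs=cv2.findContours(h,cv2.RETR_EXTERNAL,cv2.CHAIN_APPROX_NONE)[0]
    return sorted(cs,key=cv2.contourArea)[::-1]
E
cat > br.py <<'E'
from h import *
c=arm.get_calibration("wrist");im=arm.get_image("wrist")
k=hand(im,(8,90,60),(25,255,255),(250,60,380,300))[0]
r=cv2.minAreaRect(k);b=cv2.boxPoints(r);b=b[np.argsort(b[:,1])]
e=[b[:2].mean(0),b[2:].mean(0)];W=[onz(c,u,100) for u in e]
print(r,np.round(e,1),np.round(W,1),"len",np.linalg.norm(W[1]-W[0]),"mid",(W[0]+W[1])/2,"ang",np.arctan2(*(W[1]-W[0])[[1,0]]))
np.save("br%d.npy"%int(arm.read_state()["clock"]*100),[c,e[0],e[1]])
import glob
L=[np.load(f,allow_pickle=True) for f in sorted(glob.glob("br*.npy"))]
if len(L)>1:
    for i in (1,2): print("tri",tri([(l[0],l[i]) for l in L]))
E
sed -i 's/np.save("br%d.npy"%int(arm.read_state()\["clock"\]\*100),\[c,e\[0\],e\[1\]\])/np.save("br%d.npy"%int(arm.read_state()["clock"]*100),np.array([c,e[0],e[1]],dtype=object))/' br.py
python3 br.py
python3 jog.py '[[[20,0,50],[0,0,0]],[[20,0,50],[0,0,0]],[[20,0,50],[0,0,0]],[[20,0,50],[0,0,0]],[[20,0,50],[0,0,0]]]'
python3 br.py
```

```text
((318.0, 166.5), (141.0, 14.0), 90.0) [[318.  96.]
 [318. 237.]] [[ 440.4 -336.5  100. ]
 [ 574.3 -336.5  100. ]] len 133.83726215917315 mid [ 507.36743038 -336.5027502   100.        ] ang 0.00024098861308078956
clock: 1.7
position: [503.1, -336.6, 200.6]
ee_rot: [0.0, 1.0, -0.001, 0.002]
contact_force: [0.1, -0.7, -0.6]
gripper_width: 85.2
grasp_force: 0.0
((321.0, 182.5), (127.0, 16.0), 90.0) [[321. 119.]
 [321. 246.]] [[ 440.2 -335.8  100. ]
 [ 543.2 -335.6  100. ]] len 103.02052324444772 mid [ 491.66681898 -335.72272004  100.        ] ang 0.001991547120325636
tri (array([ 440.32596789, -336.17013599,   97.06319634]), np.float64(0.35885171978565356))
tri (array([ 888.87203968, -335.24306314, -586.29932485]), np.float64(3.2270653708646306))
```

```bash
python3 - <<'E'
from h import *
c=np.load("c1.npy",allow_pickle=True).item();im=cv2.imread("pics/w1.png")
for y in (100,150,200,230,240,250,258,262,266): 
    r=im[y,300:335].astype(int); o=np.where(r[:,2]-r[:,0]>45)[0]; print(y,(300+o.min(),300+o.max()) if len(o) else None)
print(onz(c,(318,95.5),100),onz(c,(317,263),100))
delta((525,-336,92),np.pi/2)
E
```

```text
100 (np.int64(311), np.int64(324))
150 (np.int64(311), np.int64(324))
200 (np.int64(311), np.int64(323))
230 (np.int64(312), np.int64(322))
240 (np.int64(312), np.int64(321))
250 (np.int64(312), np.int64(321))
258 (np.int64(312), np.int64(321))
262 (np.int64(312), np.int64(320))
266 None
[ 440.95634403 -335.72385289  100.        ] [ 604.17385961 -336.43049198  100.        ]
shift [-21.7   0.5 108.3] rot [-0.002  0.004 -0.   ] j6 -1.25
```

```bash
python3 jog.py '[[[-22,0,50],[0,0,0]],[[-22,0,90],[0,0,0]],[[-22,0,108],[0,0,0]],[[-22,0,108],[0,0,0]],[[-22,0,108],[0,0,0]]]' 50
python3 jog.py '[[[0,0,0],[0,0,0]],[[0,0,0],[0,0,0]],[[0,0,0],[0,0,0]],[[0,0,0],[0,0,0]],[[0,0,0],[0,0,0]],[[0,0,0],[0,0,0]],[[0,0,0],[0,0,0]],[[0,0,0],[0,0,0]]]' 0
```

```text
clock: 2.25
position: [524.9, -336.1, 91.6]
ee_rot: [-0.0, 1.0, -0.001, 0.001]
contact_force: [0.0, 0.5, 0.9]
gripper_width: 50.2
grasp_force: 0.0
clock: 3.05
position: [524.5, -335.9, 92.2]
ee_rot: [-0.0, 1.0, -0.001, 0.001]
contact_force: [-0.7, 1.5, 6.3]
gripper_width: 10.6
grasp_force: 59.2
```

```bash
python3 jog.py '[[[0,0,-30],[0,0,0]],[[0,0,-70],[0,0,0]],[[0,0,-110],[0,0,0]],[[0,0,-110],[0,0,0]],[[0,0,-110],[0,0,0]]]'
python3 jog.py '[[[149,347,0],[0,0,0]],[[149,347,0],[0,0,0]],[[149,347,0],[0,0,0]],[[149,347,0],[0,0,0]],[[149,347,0],[0,0,0]],[[149,347,0],[0,0,0]],[[149,347,0],[0,0,0]],[[149,347,0],[0,0,0]],[[149,347,0],[0,0,0]],[[149,347,0],[0,0,0]]]'
python3 - <<'E'
from h import *
c=arm.get_calibration("wrist");im=arm.get_image("wrist");cv2.imwrite("pics/w2.png",im);np.save("c2.npy",c)
print(axes()[0],proj(c,[[451,11,45],[451,11,100]]))
im=arm.get_image("side");cv2.imwrite("pics/s2.png",im[60:300,180:480].repeat(2,0).repeat(2,1))
E
```

```text
clock: 3.55
position: [523.7, -335.4, 201.3]
ee_rot: [0.0, 1.0, -0.0, 0.001]
contact_force: [0.1, -0.6, -1.3]
gripper_width: 10.5
grasp_force: 58.6
clock: 4.55
position: [373.8, 11.7, 199.5]
ee_rot: [-0.001, 1.0, -0.0, -0.001]
contact_force: [0.3, -0.2, 0.1]
gripper_width: 11.1
grasp_force: 58.8
[374.23588755  11.23839737 199.57516925] [[318.79653025 255.71095648]
 [318.69317607 286.21988856]]
```

View pics/w2.png

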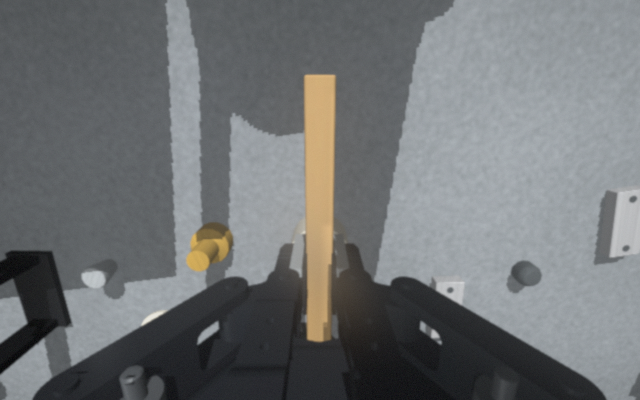

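View pics/s2.png

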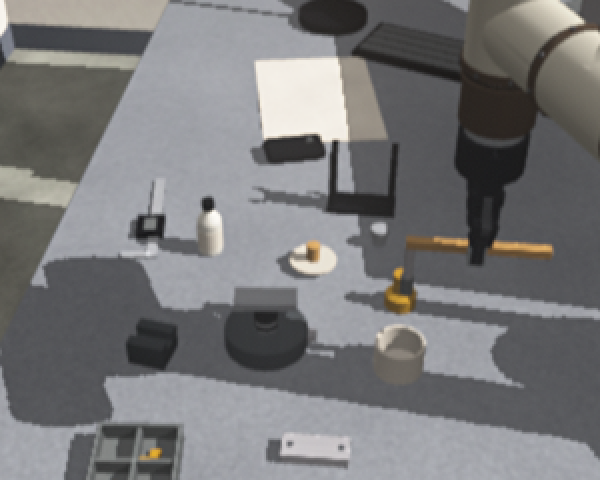

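The wrist shot shows the handle level in the grip over the hidden pot. The side crop shows the brush head hanging at about (405,265) toward the pot, whose rim is at (400,340).

```bash
python3 jog.py '[[[0,0,35],[0,0,0]],[[0,0,70],[0,0,0]],[[0,0,95],[0,0,0]],[[0,0,110],[0,0,0]],[[0,0,110],[0,0,0]],[[0,0,110],[0,0,0]]]'
python3 - <<'E'
from h import *
im=arm.get_image("side");cv2.imwrite("pics/s3.png",im[60:300,180:480].repeat(2,0).repeat(2,1))
E
python3 jog.py '[[[0,0,-40],[0,0,0]],[[0,0,-90],[0,0,0]],[[0,0,-110],[0,0,0]],[[0,0,-110],[0,0,0]]]'
python3 - <<'E'
from h import *
t=arm.get_calibration("top");s=arm.get_calibration("side")
a=arm.get_image("top");b=arm.get_image("side");cv2.imwrite("pics/t4.png",np.hstack([cv2.resize(a[150:270,250:400],None,fx=2.6,fy=3.2,interpolation=cv2.INTER_CUBIC),cv2.resize(b[160:260,280:380],None,fx=4,fy=3.84,interpolation=cv2.INTER_CUBIC)]))
print(axes()[0])
E
```

```text
clock: 5.25
position: [375.1, 10.8, 90.3]
ee_rot: [0.001, 1.0, -0.0, -0.0]
contact_force: [-0.2, -0.3, -0.9]
gripper_width: 10.8
grasp_force: 58.7
clock: 5.7
position: [377.1, 12.2, 204.8]
ee_rot: [0.0, 1.0, 0.002, 0.005]
contact_force: [-0.4, -0.6, -0.6]
gripper_width: 10.6
grasp_force: 58.8
[374.57662568  11.40744885 201.03923239]
```

View pics/s3.png

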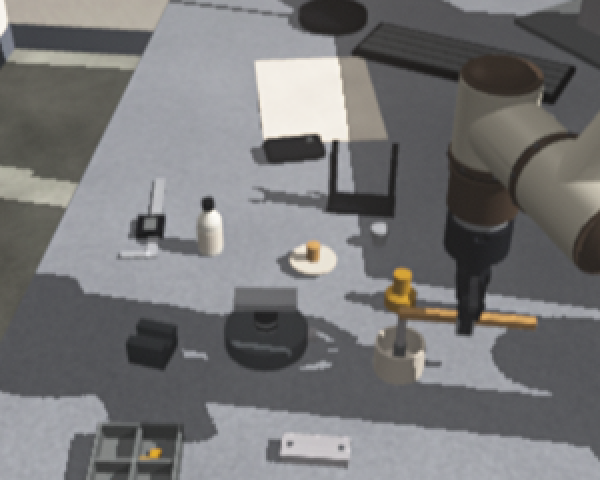

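View pics/t4.png

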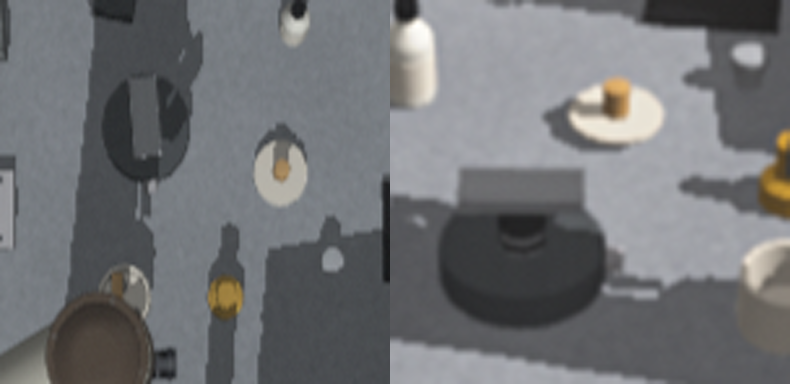

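The side crop shows the head inside the pot at (400,330), so the brush is dipped. In the zoomed pair, the lift top is grey, centred at (145,115) in the top crop and spanning (460,170) to (584,214) in the side crop. I'll measure it from two wrist views.

```bash
cat > shot.py <<'E'
from h import *
import sys
n=sys.argv[1];c=arm.get_calibration("wrist");im=arm.get_image("wrist");cv2.imwrite("pics/%s.png"%n,im);np.save(n+".npy",c);print(axes()[0].round(1))
E
python3 jog.py '[[[-225,40,0],[0,0,0]],[[-225,40,0],[0,0,0]],[[-225,40,0],[0,0,0]],[[-225,40,0],[0,0,0]],[[-225,40,0],[0,0,0]],[[-225,40,0],[0,0,0]],[[-225,40,0],[0,0,0]]]'; python3 jog.py '[[[0,0,0],[0,0,0]]]' ;python3 shot.py L1
python3 jog.py '[[[0,-140,0],[0,0,0]],[[0,-140,0],[0,0,0]],[[0,-140,0],[0,0,0]],[[0,-140,0],[0,0,0]],[[0,-140,0],[0,0,0]]]';python3 shot.py L2
python3 -c "
import cv2,numpy as np
a=cv2.imread('pics/L1.png');b=cv2.imread('pics/L2.png');cv2.imwrite('pics/LL.png',np.hstack([a[:330,:400],b[:330,240:640]]))"
```

```text
clock: 6.5
position: [598.8, 51.1, 197.8]
ee_rot: [0.0, 1.0, -0.001, -0.002]
contact_force: [-0.4, -0.1, -0.5]
gripper_width: 10.7
grasp_force: 58.8
clock: 6.6
position: [598.3, 51.0, 199.3]
ee_rot: [0.0, 1.0, -0.0, -0.001]
contact_force: [0.5, -0.6, -1.6]
gripper_width: 10.8
grasp_force: 58.8
[598.4  51.1 199.9]
clock: 7.15
position: [598.7, -89.5, 200.8]
ee_rot: [0.001, 1.0, 0.0, 0.0]
contact_force: [-0.7, 1.1, -0.7]
gripper_width: 10.7
grasp_force: 58.9
[598.9 -88.6 200.8]
```

View pics/LL.png

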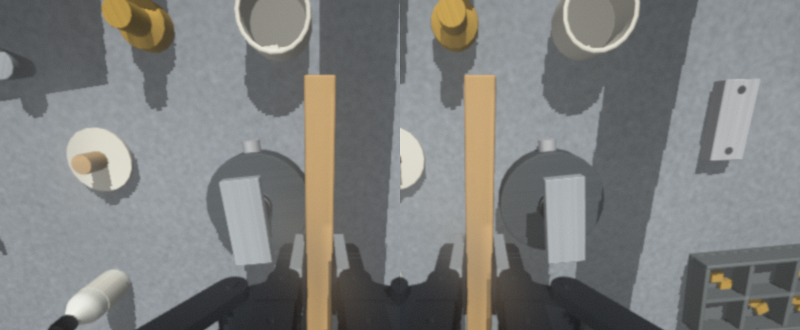

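Both shots show the lift top as a light-grey bar at (245,220) in L1 and (805-240..., i.e. L2 px (405,218)), with weight, pot and lid also visible. Next I'll take intensity profiles to separate the top face from the side face.

```bash
python3 - <<'E'
import cv2
a=cv2.imread('pics/L1.png',0);b=cv2.imread('pics/L2.png',0)
for y in (190,220,245): print(y,a[y,215:280].tolist()); print(y,b[y,380:434].tolist())
print(a[168:275,246].tolist());print(b[168:275,405].tolist())
E
```

```text
190 [99, 101, 101, 103, 113, 143, 168, 176, 176, 176, 176, 176, 177, 178, 178, 177, 179, 175, 176, 174, 176, 174, 176, 176, 177, 175, 176, 177, 176, 177, 177, 173, 174, 174, 177, 176, 173, 172, 170, 172, 171, 170, 172, 170, 155, 127, 104, 99, 101, 102, 102, 103, 103, 100, 104, 102, 103, 102, 100, 101, 101, 102, 102, 101, 102]
190 [95, 95, 96, 96, 106, 136, 160, 173, 176, 174, 172, 172, 175, 175, 175, 175, 177, 177, 176, 175, 173, 176, 176, 178, 177, 177, 177, 176, 177, 177, 177, 175, 176, 177, 177, 180, 174, 173, 172, 171, 171, 172, 174, 171, 153, 123, 102, 94, 96, 95, 94, 94, 94, 94]
220 [100, 100, 100, 103, 101, 102, 100, 101, 100, 102, 110, 139, 166, 177, 179, 178, 178, 179, 179, 180, 180, 179, 179, 175, 176, 177, 176, 176, 177, 178, 177, 180, 178, 178, 178, 177, 176, 173, 175, 177, 175, 175, 171, 170, 168, 168, 170, 172, 167, 153, 126, 107, 95, 91, 90, 89, 99, 105, 105, 106, 106, 105, 107, 106, 106]
220 [64, 67, 67, 73, 85, 101, 129, 158, 173, 177, 177, 176, 176, 178, 177, 178, 178, 181, 178, 176, 173, 176, 176, 178, 179, 178, 178, 180, 180, 179, 177, 178, 174, 175, 176, 179, 178
[... 1025 characters left out ...]
176, 175, 177, 174, 176, 173, 175, 175, 176, 174, 175, 174, 175, 174, 177, 175, 174, 174, 176, 175, 175, 177, 175, 169, 147, 114, 98, 95, 95, 95, 100, 113, 123, 125, 123]
[96, 96, 95, 96, 98, 98, 108, 134, 152, 163, 178, 180, 177, 175, 174, 177, 178, 176, 175, 176, 175, 177, 177, 177, 178, 176, 177, 177, 176, 177, 178, 177, 176, 177, 179, 178, 177, 179, 180, 177, 178, 178, 178, 178, 179, 178, 179, 180, 178, 177, 178, 176, 178, 177, 177, 177, 178, 177, 179, 179, 178, 177, 178, 177, 176, 176, 178, 178, 178, 178, 177, 177, 178, 177, 177, 175, 179, 176, 176, 178, 176, 178, 176, 176, 176, 178, 176, 177, 176, 176, 175, 176, 177, 174, 158, 153, 150, 153, 155, 153, 152, 148, 145, 146, 147, 146, 146]
```

```bash
python3 - <<'E'
from h import *
a=np.load("L1.npy",allow_pickle=True).item();b=np.load("L2.npy",allow_pickle=True).item()
def line(c,pts,z):
    P=np.array([onz(c,p,z)[:2] for p in pts]);s,i=np.polyfit(P[:,0],P[:,1],1);return s,i+s*620
for z in range(60,100,5):
    l=line(a,[(219.9,190),(226,220),(231.1,245)],z);r=line(b,[(424.6,190),(424.8,220),(424.6,245)],z)
    lb=line(b,[(385.2,190),(386.2,220),(387.2,245)],z-12);rb=line(a,[(259.8,190),(264.7,220),(268.8,245)],z-12)
    n=onz(a,(246,178.7),z);f=onz(a,(246,264.3),z);n2=onz(b,(405,177.7),z);f2=onz(b,(405,262),z)
    print(z,"top",np.round([*l,*r],3),"w",round(r[1]-l[1],1),"bot w",round(rb[1]-lb[1],1),round((rb[1]+lb[1])/2,1),"len",(f-n)[0].round(1),(f2-n2)[0].round(1),"midx",((f+n)/2)[0].round(1),((f2+n2)/2)[0].round(1),"midy",round((r[1]+l[1])/2,1))
t=arm.get_calibration("top");print([onz(t,(305.8,185.9),z).round(1) for z in(70,80,90)])
E
```

```text
60 top [  0.102 -39.086   0.1    10.049] w 49.1 bot w 19.2 -14.6 len 87.7 86.6 midx 632.9 632.7 midy -14.5
65 top [  0.102 -37.211   0.1     8.351] w 45.6 bot w 21.4 -14.6 len 86.0 85.0 midx 630.8 630.7 midy -14.4
70 top [  0.102 -35.337   0.1     6.652] w 42.0 bot w 23.6 -14.5 len 84.3 83.4 midx 628.8 628.7 midy -14.3
75 top [  0.102 -33.462   0.1     4.953] w 38.4 bot w 25.8 -14.4 len 82.7 81.7 midx 626.8 626.7 midy -14.3
80 top [  0.102 -31.588   0.1     3.255] w 34.8 bot w 28.0 -14.3 len 81.0 80.1 midx 624.8 624.7 midy -14.2
85 top [  0.102 -29.713   0.1     1.556] w 31.3 bot w 30.2 -14.2 len 79.4 78.5 midx 622.8 622.7 midy -14.1
90 top [  0.102 -27.838   0.1    -0.143] w 27.7 bot w 32.4 -14.2 len 77.7 76.9 midx 620.7 620.7 midy -14.0
95 top [  0.102 -25.964   0.1    -1.841] w 24.1 bot w 34.5 -14.1 len 76.1 75.2 midx 618.7 618.7 midy -13.9
[array([626.3, -13.5,  70. ]), array([624.3, -13.8,  80. ]), array([622.3, -14.1,  90. ])]
```

```bash
python3 jog.py '[[[50,75,0],[0,0,0]],[[50,75,0],[0,0,0]],[[50,75,10],[0,0,0]],[[50,75,30],[0,0,0]],[[50,75,38],[0,0,0]],[[50,75,38],[0,0,0]]]' | grep -E "pos|force"
for i in 1; do python3 jog.py '[[[0,0,2],[0,0,0]],[[0,0,3],[0,0,0]],[[0,0,4],[0,0,0]]]'| grep -E "pos|force"; done
python3 jog.py '[[[0,0,1],[0,0,0]],[[0,0,2],[0,0,0]],[[0,0,3],[0,0,0]],[[0,0,3],[0,0,0]]]'| grep -E "pos|force"
```

```text
position: [548.8, -13.1, 161.1]
contact_force: [-0.2, -0.0, -0.7]
grasp_force: 59.0
position: [550.1, -13.7, 158.8]
contact_force: [0.3, -0.3, -0.2]
grasp_force: 59.0
position: [549.6, -13.6, 155.2]
contact_force: [-0.2, -0.6, -1.5]
grasp_force: 59.0
```

```bash
for i in 1; do python3 jog.py '[[[0,0,1],[0,0,0]],[[0,0,2],[0,0,0]],[[0,0,2],[0,0,0]]]'| grep -E "pos|force"; done
python3 - <<'E'
from h import *
b=arm.get_image("side");cv2.imwrite("pics/s5.png",cv2.resize(b[150:250,270:420],None,fx=5,fy=5,interpolation=cv2.INTER_CUBIC))
E
```

```text
position: [549.6, -13.6, 153.7]
contact_force: [-2.4, -0.0, 3.6]
grasp_force: 59.4
```

View pics/s5.png

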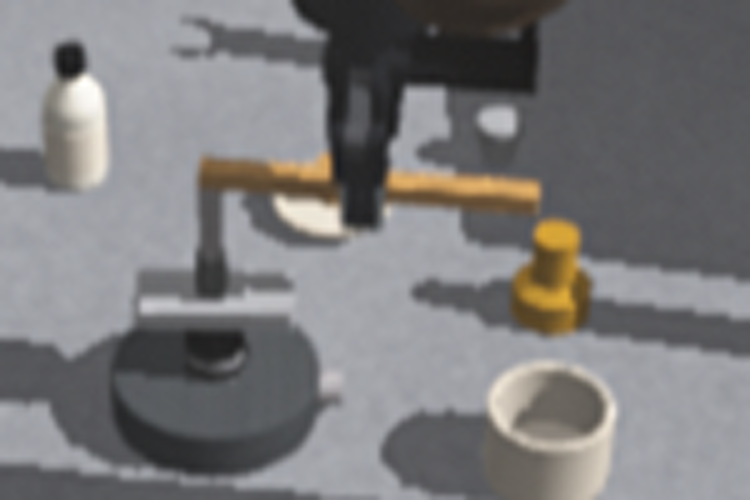

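The tip touches the middle of the lift top at about (211,285) with 3.6 N, which puts the top at about 81 mm. Next the brush goes back to its rest.

```bash
python3 jog.py '[[[0,0,-10],[0,0,0]],[[0,0,-50],[0,0,0]],[[0,0,-50],[0,0,0]]]' | grep pos
python3 jog.py '[[[25,-322,-50],[0,0,0]],[[25,-322,-50],[0,0,0]],[[25,-322,-50],[0,0,0]],[[25,-322,-50],[0,0,0]],[[25,-322,-50],[0,0,0]],[[25,-322,-50],[0,0,0]],[[25,-322,-50],[0,0,0]],[[25,-322,-50],[0,0,0]],[[25,-322,-50],[0,0,0]]]' | grep pos
python3 jog.py '[[[0,0,0],[0,0,0]]]' | grep pos
python3 - <<'E'
from h import *
delta((524.7,-336,130),np.pi/2)
E
```

```text
position: [553.2, -13.2, 209.0]
position: [524.4, -335.9, 253.1]
position: [524.7, -334.6, 253.1]
shift [-1.000e-01 -1.400e+00  1.231e+02] rot [ 0.    -0.     0.001] j6 -1.26
```

```bash
python3 jog.py '[[[0,-1,40],[0,0,0]],[[0,-1,85],[0,0,0]],[[0,-1,125],[0,0,0]],[[0,-1,140],[0,0,0]],[[0,-1,146],[0,0,0]],[[0,-1,151],[0,0,0]],[[0,-1,155],[0,0,0]],[[0,-1,157],[0,0,0]]]' | grep -E "pos|force"
python3 jog.py '[[[0,0,1],[0,0,0]],[[0,0,2],[0,0,0]],[[0,0,3],[0,0,0]],[[0,0,3],[0,0,0]]]' | grep -E "pos|force"
```

```text
position: [525.3, -336.5, 97.2]
contact_force: [0.3, -0.2, -1.1]
grasp_force: 59.0
position: [524.6, -336.6, 93.4]
contact_force: [-0.2, -0.1, -1.2]
grasp_force: 59.0
```

```bash
python3 jog.py '[[[0,0,1],[0,0,0]],[[0,0,2],[0,0,0]],[[0,0,2],[0,0,0]]]' | grep -E "pos|force"
python3 jog.py '[[[0,0,0],[0,0,0]],[[0,0,0],[0,0,0]],[[0,0,0],[0,0,0]],[[0,0,0],[0,0,0]],[[0,0,0],[0,0,0]]]' 40 | grep -E "pos|force|width"
python3 jog.py '[[[0,0,-30],[0,0,0]],[[0,0,-80],[0,0,0]],[[0,0,-120],[0,0,0]],[[0,0,-120],[0,0,0]],[[0,0,-120],[0,0,0]]]' 85| grep -E "pos|force|width"
rm -f br*.npy; python3 br.py
python3 - <<'E'
from h import *
delta((543,169,200),np.pi/2)
im=arm.get_image("side");t=arm.get_image("top")
cv2.imwrite("pics/s6.png",np.hstack([cv2.resize(im[110:190,310:410],None,fx=4,fy=4),cv2.resize(t[130:290,170:370],None,fx=2,fy=2)]))
E
```

```text
position: [524.7, -336.7, 92.2]
contact_force: [-2.8, 1.3, 4.5]
grasp_force: 59.6
position: [524.6, -336.5, 91.2]
contact_force: [0.2, -0.2, 0.4]
gripper_width: 39.8
grasp_force: 0.0
position: [524.9, -336.5, 212.5]
contact_force: [0.2, 0.6, -0.7]
gripper_width: 84.5
grasp_force: 0.0
((319.0, 165.0), (150.0, 16.0), 90.0) [[319.  90.]
 [319. 240.]] [[ 441.1 -337.1  100. ]
 [ 564.9 -337.1  100. ]] len 123.83484222123174 mid [ 503.01388661 -337.05614985  100.        ] ang 8.367569452190952e-05
shift [-18.6 505.2  11.3] rot [ 0.001 -0.    -0.001] j6 -1.26
```

View pics/s6.png

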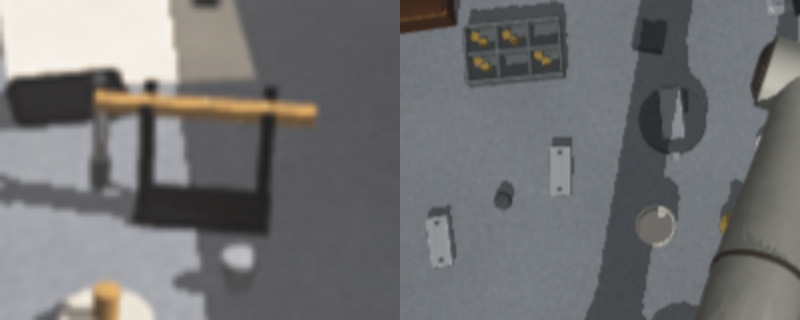

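The brush lies in both notches again (side crop, handle (95,97) to (315,112)). The top crop shows only two plates, at (560,170) and (440,240), with the nut at (503,198). Next: plates.

```bash
python3 jog.py '[[[0,500,0],[0,0,0]],[[0,500,0],[0,0,0]],[[0,500,0],[0,0,0]],[[0,500,0],[0,0,0]],[[0,500,0],[0,0,0]],[[0,500,0],[0,0,0]],[[0,500,0],[0,0,0]],[[0,500,0],[0,0,0]],[[0,500,0],[0,0,0]],[[0,500,0],[0,0,0]]]' | grep -E "clock|pos"
python3 jog.py '[[[0,0,0],[0,0,0]],[[0,40,0],[0,0,0]],[[0,40,0],[0,0,0]]]' | grep pos
python3 shot.py P1
python3 jog.py '[[[0,-80,0],[0,0,0]],[[0,-80,0],[0,0,0]],[[0,-80,0],[0,0,0]],[[0,-80,0],[0,0,0]]]' | grep pos
python3 shot.py P2
cat > plate.py <<'E'
from h import *
import sys
def feats(n,guess):
    c=np.load(n+".npy",allow_pickle=True).item();im=cv2.imread("pics/%s.png"%n,0)
    g=proj(c,[guess])[0]; x0,y0=(g-75).astype(int).clip(0); sub=im[y0:y0+150,x0:x0+150]
    m=cv2.morphologyEx((sub>(float(sys.argv[3]) if len(sys.argv)>3 else 165)).astype(np.uint8),cv2.MORPH_CLOSE,np.ones((9,9)))
    ks=[k for k in cv2.findContours(m,cv2.RETR_EXTERNAL,cv2.CHAIN_APPROX_NONE)[0] if cv2.contourArea(k)>600]
    k=min(ks,key=lambda k:np.linalg.norm(np.array(cv2.minAreaRect(k)[0])-75))
    pm=cv2.erode(cv2.drawContours(np.zeros_like(m),[cv2.convexHull(k)],-1,1,-1),np.ones((5,5)))
    w=np.where(pm,np.clip(160.-sub,0,None),0)
    d=(w>20).astype(np.uint8);nn,l,st,ce=cv2.connectedComponentsWithStats(d)
    o=np.argsort(-st[1:,4])[:2]+1; P=[]
    for i in o:
        ww=w*(cv2.dilate((l==i).astype(np.uint8),np.ones((3,3)))); ys,xs=np.mgrid[:sub.shape[0],:sub.shape[1]]
        P.append([(ww*xs).sum()/ww.sum()+x0,(ww*ys).sum()/ww.sum()+y0])
    P=np.array(sorted(P,key=lambda p:p[1])); r=cv2.minAreaRect(k)
    print(n,"dots",P.round(1).tolist(),"areas",st[o,4],"rect",np.round(r[0]+np.array([x0,y0]),1),np.round(r[1],1)); return c,P
g=eval(sys.argv[2]);F=[feats(n,g) for n in sys.argv[1].split(",")]
D=[tri([(c,P[i]) for c,P in F]) for i in (0,1)]
print("dots world",[(d[0].round(1),round(d[1],2)) for d in D]);a,b=D[0][0],D[1][0]
print("centre",((a+b)/2).round(1),"sep",np.linalg.norm(b-a).round(1),"yaw of long axis",np.arctan2(b[1]-a[1],b[0]-a[0]).round(3))
E
python3 plate.py P1,P2 '(543,169,13)'; python3 -c "
import cv2,numpy as np
a=cv2.imread('pics/P1.png');b=cv2.imread('pics/P2.png');cv2.imwrite('pics/PP.png',np.hstack([a[:300,120:520],b[:300,120:520]]))"
```

```text
clock: 13.8
position: [523.8, 165.2, 210.0]
position: [524.6, 206.1, 209.7]
[524.2 204.5 209.7]
position: [524.4, 121.8, 210.8]
[524.6 122.6 210.9]
P1 dots [[284.0, 162.8], [287.0, 214.7]] areas [36 29] rect [291.3 186.8] [69.4 43.9]
P2 dots [[362.1, 163.0], [361.5, 214.8]] areas [37 30] rect [366.  187.5] [69. 36.]
dots world [(array([510.7, 167.7,  18.5]), np.float64(0.08)), (array([570.2, 169.3,  18.6]), np.float64(0.11))]
centre [540.5 168.5  18.6] sep 59.5 yaw of long axis 0.027
```

View pics/PP.png

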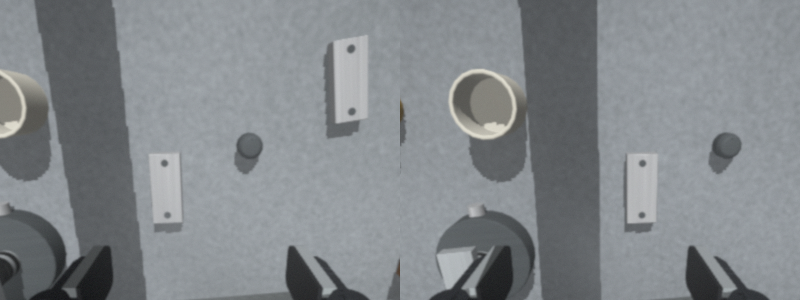

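P1/P2 show plate 1 with dots at (284,163)/(287,215) and (362,163)/(361,215). That gives a centre of (540.5,168.5), a top at 18.6 mm, and no third plate near the nut. Next: grasp it.

```bash
python3 - <<'E'
from h import *
delta((540.5,168.5,40),0.027+np.pi/2)
E
```

```text
shift [-16.   46.  170.9] rot [-0.    -0.001 -0.029] j6 -2.1
```

```bash
python3 jog.py '[[[-16,46,50],[0,0,-0.029]],[[-16,46,100],[0,0,-0.029]],[[-16,46,150],[0,0,-0.029]],[[-16,46,171],[0,0,-0.029]],[[-16,46,180],[0,0,-0.029]],[[-16,46,187],[0,0,-0.029]],[[-16,46,191],[0,0,-0.029]],[[-16,46,193],[0,0,-0.029]],[[-16,46,193],[0,0,-0.029]]]' | grep -E "pos|force"
python3 jog.py '[[[0,0,0],[0,0,0]],[[0,0,0],[0,0,0]],[[0,0,0],[0,0,0]],[[0,0,0],[0,0,0]],[[0,0,0],[0,0,0]],[[0,0,0],[0,0,0]],[[0,0,0],[0,0,0]]]' 20 | grep -E "pos|force|width"
```

```text
position: [541.5, 169.9, 19.7]
contact_force: [0.3, -0.0, 0.3]
grasp_force: 0.0
position: [541.2, 169.7, 19.0]
contact_force: [-1.3, 0.0, 6.0]
gripper_width: 32.6
grasp_force: 60.7
```

```bash
python3 jog.py '[[[0,0,-40],[0,0,0]],[[0,0,-90],[0,0,0]],[[0,0,-130],[0,0,0]],[[0,0,-130],[0,0,0]],[[0,0,-130],[0,0,0]]]' | grep -E "pos|force"
python3 - <<'E'
from h import *
delta((625,-14.2,150),0.101+np.pi/2)
E
```

```text
position: [540.3, 169.5, 148.5]
contact_force: [-0.5, -0.2, -2.5]
grasp_force: 60.3
shift [ -79.5 -186.    -1.7] rot [ 0.001  0.    -0.073] j6 -2.13
```

```bash
python3 jog.py '[[[-80,-186,-2],[0,0,-0.073]],[[-80,-186,-2],[0,0,-0.073]],[[-80,-186,-2],[0,0,-0.073]],[[-80,-186,-2],[0,0,-0.073]],[[-80,-186,-2],[0,0,-0.073]],[[-80,-186,-2],[0,0,-0.073]],[[-80,-186,-2],[0,0,-0.073]]]' | grep -E "pos|force"
python3 shot.py Q1; python3 jog.py '[[[0,0,0],[0,0,0]],[[0,0,0],[0,0,0]]]' | grep pos
python3 - <<'E'
from h import *
for i in range(4):
    arm.get_image("side"); print(axes()[0].round(1))
delta((624.5,-14.2,108),0.101+np.pi/2)
E
python3 -c "
import cv2;a=cv2.imread('pics/Q1.png');cv2.imwrite('pics/Q1c.png',cv2.resize(a[100:340,180:460],None,fx=2.5,fy=2.5))"
```

```text
position: [624.8, -13.8, 148.3]
contact_force: [-0.3, 0.6, -1.2]
grasp_force: 60.4
[625.  -13.3 148.9]
position: [625.8, -12.9, 150.3]
[625.8 -13.1 150.5]
[625.9 -13.3 150.5]
[626.  -13.5 150.6]
[626.  -13.6 150.5]
shift [ 1.5 -0.4 42.5] rot [0.    0.    0.002] j6 -1.7
```

View pics/Q1c.png

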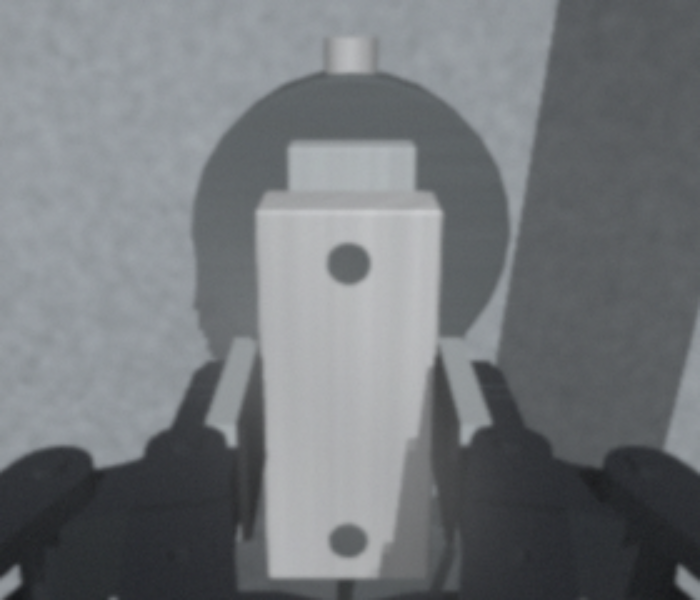

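The crop shows the gripped plate directly over the lift top, nearly centred. Dots are at px (319,206) and (319,316), and the lift's near edge spans (295,159) to (346,159). Next: the residual offset.

```bash
python3 - <<'E'
from h import *
c=np.load("Q1.npy",allow_pickle=True).item();p=np.array([625,-13.4,149.2])
d=[onz(c,u,p[2]-1) for u in((319.4,205.6),(319.2,316.4))];print("dots",np.round(d,1),np.linalg.norm(d[1]-d[0]),"mid rel TCP",((d[0]+d[1])/2-p).round(1),"yaw",np.arctan2(*(d[1]-d[0])[[1,0]]).round(3))
l=[onz(c,u,81) for u in((295.2,159),(346,159))];print("lift near edge",np.round(l,1),"len",np.linalg.norm(l[1]-l[0]));m=(l[0]+l[1])/2;print("lift centre est",m+40*np.array([np.cos(.101),np.sin(.101),0]))
E
```

```text
dots [[594.8 -17.2 148.2]
 [653.  -11.3 148.2]] 58.53649449389891 mid rel TCP [-1.1 -0.9 -1. ] yaw 0.101
lift near edge [[586.9 -33.9  81. ]
 [583.5  -0.9  81. ]] len 33.16601693963009
lift centre est [624.99284224 -13.33012488  81.        ]
```

```bash
python3 jog.py '[[[0,0.7,20],[0,0,0]],[[0,0.7,36],[0,0,0]],[[0,0.7,42],[0,0,0]],[[0,0.7,44],[0,0,0]],[[0,0.7,45],[0,0,0]],[[0,0.7,46],[0,0,0]],[[0,0.7,46],[0,0,0]]]' | grep -E "pos|force"
python3 jog.py '[[[0,0,0.5],[0,0,0]],[[0,0,1],[0,0,0]],[[0,0,1.5],[0,0,0]],[[0,0,2],[0,0,0]],[[0,0,2],[0,0,0]]]' | grep -E "pos|force"
python3 jog.py '[[[0,0,0.5],[0,0,0]],[[0,0,1],[0,0,0]],[[0,0,1.5],[0,0,0]],[[0,0,1.5],[0,0,0]]]' | grep -E "pos|force"
```

```text
position: [626.3, -13.4, 104.9]
contact_force: [-0.7, 0.1, -0.1]
grasp_force: 60.4
position: [625.9, -13.5, 102.2]
contact_force: [-0.2, 0.0, -1.8]
grasp_force: 60.4
position: [625.9, -13.5, 100.7]
contact_force: [0.2, 0.4, -0.8]
grasp_force: 60.4
```

```bash
python3 jog.py '[[[0,0.6,0.5],[0,0,0]],[[0,0.6,1],[0,0,0]],[[0,0.6,1],[0,0,0]]]' | grep -E "pos|force"
python3 jog.py '[[[0,0,0.5],[0,0,0]],[[0,0,1],[0,0,0]],[[0,0,1],[0,0,0]]]' | grep -E "pos|force"
```

```text
position: [626.0, -12.9, 100.2]
contact_force: [-0.4, 0.1, 0.4]
grasp_force: 60.5
position: [626.0, -12.9, 99.4]
contact_force: [-1.6, -0.2, 2.7]
grasp_force: 60.9
```

```bash
python3 jog.py '[[[0,0,0],[0,0,0]],[[0,0,0],[0,0,0]],[[0,0,0],[0,0,0]],[[0,0,0],[0,0,0]],[[0,0,0],[0,0,0]],[[0,0,0],[0,0,0]]]' 60 | grep -E "pos|force|width"
python3 jog.py '[[[0,0,-20],[0,0,0]],[[0,0,-60],[0,0,0]],[[0,0,-100],[0,0,0]],[[0,0,-110],[0,0,0]],[[0,0,-110],[0,0,0]]]' 85| grep -E "pos|force|width"
python3 shot.py Q2
python3 -c "
import cv2;a=cv2.imread('pics/Q2.png');cv2.imwrite('pics/Q2c.png',cv2.resize(a[100:320,200:440],None,fx=2.5,fy=2.5))"
python3 - <<'E'
from h import *
delta((428,359,200),np.pi/2)
E
```

```text
position: [625.9, -12.9, 98.7]
contact_force: [-0.2, -0.7, -0.1]
gripper_width: 60.1
grasp_force: 0.0
position: [626.9, -12.7, 211.4]
contact_force: [-0.1, -1.1, -0.9]
gripper_width: 85.2
grasp_force: 0.0
[625.8 -12.8 209. ]
shift [159.1 389.9   9.2] rot [0.001 0.001 0.101] j6 -1.71
```

View pics/Q2c.png

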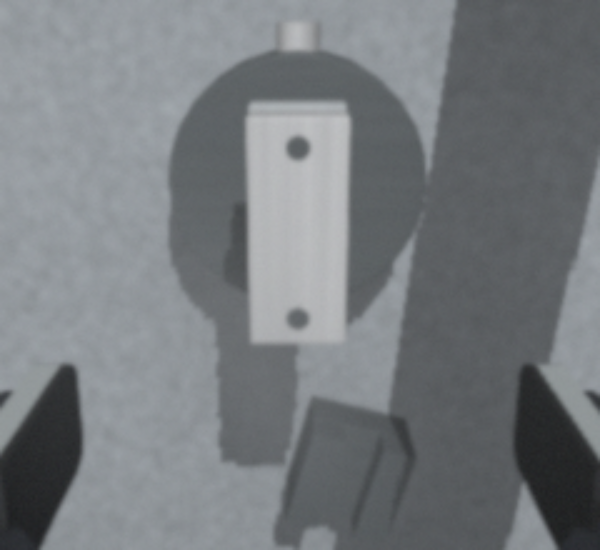

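The crop shows plate 1 lying squarely on the lift top, with dots at px (319,159) and (319,227). On to plate 2.

```bash
python3 jog.py '[[[179,370,0],[0,0,0]],[[179,370,0],[0,0,0]],[[179,370,0],[0,0,0]],[[179,370,0],[0,0,0]],[[179,370,0],[0,0,0]],[[179,370,0],[0,0,0]],[[179,370,0],[0,0,0]],[[179,370,0],[0,0,0]],[[179,370,0],[0,0,0]],[[179,370,0],[0,0,0]]]' | grep -E "pos"
python3 jog.py '[[[0,0,0],[0,0,0]],[[0,0,0],[0,0,0]]]'|grep pos
python3 shot.py R1
python3 jog.py '[[[0,-80,0],[0,0,0]],[[0,-80,0],[0,0,0]],[[0,-80,0],[0,0,0]],[[0,-80,0],[0,0,0]]]' | grep pos
python3 shot.py R2
python3 plate.py R1,R2 '(428,359,13)'
python3 - <<'E'
from h import *
c=np.load("Q2.npy",allow_pickle=True).item();d=[onz(c,u,99.3) for u in((319.2,159.2),(319.2,227.2))];print(np.round(d,1),((d[0]+d[1])/2).round(1),np.linalg.norm(d[0]-d[1]))
delta((428,359,200),np.pi/2+.1)
E
```

```text
position: [408.6, 337.8, 206.9]
position: [410.6, 335.6, 208.1]
[410.8 335.6 208.3]
position: [419.0, 256.1, 209.1]
[419.  256.9 209.1]
[[596.  -16.2  99.3]
 [654.8 -10.1  99.3]] [625.4 -13.1  99.3] 59.077066586431634
shift [-19.1 100.7   9.1] rot [0.001 0.001 0.   ] j6 -2.35Traceback (most recent call last):
  File "plate.py", line 18, in <module>
    g=eval(sys.argv[2]);F=[feats(n,g) for n in sys.argv[1].split(",")]
                           ~~~~~^^^^^
  File "plate.py", line 8, in feats
    k=min(ks,key=lambda k:np.linalg.norm(np.array(cv2.minAreaRect(k)[0])-75))
ValueError: min() iterable argument is empty
```

```bash
python3 - <<'E'
from h import *
for n in("R1","R2"):
    c=np.load(n+".npy",allow_pickle=True).item();im=cv2.imread(f"pics/{n}.png",0);g=proj(c,[(428,359,13)])[0];print(g,[im[int(g[1]),int(g[0])+k] for k in range(-60,61,10) if int(g[0])+k<640],cv2.calcHist([im[90:250,240:400]],[0],None,[16],[0,256]).ravel())
E
for t in 155 160 170 175 180; do echo $t; python3 plate.py R1,R2 '(428,359,13)' $t 2>&1 | tail -4; done
```

```text
[338.94695251 191.99539325] [np.uint8(134), np.uint8(129), np.uint8(138), np.uint8(134), np.uint8(131), np.uint8(167), np.uint8(162), np.uint8(166), np.uint8(138), np.uint8(134), np.uint8(139), np.uint8(133), np.uint8(136)] [    0.     0.     0.     0.    77.   710.   249.   436. 22169.   492.
  1467.     0.     0.     0.     0.     0.]
[409.76861806 190.99041071] [np.uint8(144), np.uint8(139), np.uint8(144), np.uint8(142), np.uint8(97), np.uint8(179), np.uint8(171), np.uint8(175), np.uint8(140), np.uint8(143), np.uint8(143), np.uint8(139), np.uint8(138)] [    0.     0.     0.     0.     0.   324.   661.   175. 10903. 13303.
   125.   109.     0.     0.     0.     0.]
155
R1 dots [[337.9, 164.9], [340.3, 216.6]] areas [46 45] rect [339.2 189.5] [68.  29.1]
R2 dots [[411.1, 164.0], [409.8, 215.5]] areas [42 37] rect [411.  188.5] [69. 30.]
dots world [(array([397.3, 354.1,  14.9]), np.float64(0.03)), (array([456.3, 363.9,  14.8]), np.float64(0.01))]
centre [426.8 359.   14.9] sep 59.8 yaw of long axis 0.165
160
R1 dots [[337.9, 164.9], [340.3, 216.5]] areas [46 45] rect [338.6 189. ] 
[... 171 characters left out ...]
.3, 363.9,  14.8]), np.float64(0.02))]
centre [426.8 359.   14.9] sep 59.8 yaw of long axis 0.165
170
                           ~~~~~^^^^^
  File "plate.py", line 8, in feats
    k=min(ks,key=lambda k:np.linalg.norm(np.array(cv2.minAreaRect(k)[0])-75))
ValueError: min() iterable argument is empty
175
                           ~~~~~^^^^^
  File "plate.py", line 8, in feats
    k=min(ks,key=lambda k:np.linalg.norm(np.array(cv2.minAreaRect(k)[0])-75))
ValueError: min() iterable argument is empty
180
                           ~~~~~^^^^^
  File "plate.py", line 8, in feats
    k=min(ks,key=lambda k:np.linalg.norm(np.array(cv2.minAreaRect(k)[0])-75))
ValueError: min() iterable argument is empty
```

```bash
python3 - <<'E'
from h import *
delta((426.8,359,17.5),np.pi/2+.165)
E
```

```text
shift [-17.8 100.7 191.6] rot [ 0.001  0.001 -0.065] j6 -2.35
```

```bash
python3 jog.py '[[[-18,50,20],[0,0,-0.065]],[[-18,80,60],[0,0,-0.065]],[[-18,101,100],[0,0,-0.065]],[[-18,101,145],[0,0,-0.065]],[[-18,101,175],[0,0,-0.065]],[[-18,101,184],[0,0,-0.065]],[[-18,101,189],[0,0,-0.065]],[[-18,101,191],[0,0,-0.065]],[[-18,101,191],[0,0,-0.065]]]' | grep -E "pos|force"
python3 jog.py '[[[0,0,0],[0,0,0]],[[0,0,0],[0,0,0]],[[0,0,0],[0,0,0]],[[0,0,0],[0,0,0]],[[0,0,0],[0,0,0]],[[0,0,0],[0,0,0]],[[0,0,0],[0,0,0]]]' 20 | grep -E "pos|force|width"
python3 jog.py '[[[0,0,-40],[0,0,0]],[[0,0,-90],[0,0,0]],[[0,0,-140],[0,0,0]],[[0,0,-150],[0,0,0]],[[0,0,-150],[0,0,0]]]' | grep -E "pos|force"
python3 - <<'E'
from h import *
delta((626,-12.9,170),0.101+np.pi/2)
E
```

```text
position: [426.7, 360.7, 19.3]
contact_force: [-0.0, -0.2, 0.2]
grasp_force: 0.0
position: [426.4, 360.2, 18.7]
contact_force: [-2.0, 0.2, 5.8]
gripper_width: 32.5
grasp_force: 60.4
position: [426.4, 360.5, 169.8]
contact_force: [-0.4, -0.5, -2.0]
grasp_force: 60.2
shift [-135.  -401.3   -1.3] rot [0.004 0.003 0.066] j6 -2.4
```

```bash
python3 jog.py '[[[-135,-401,-1],[0,0,0.066]],[[-135,-401,-1],[0,0,0.066]],[[-135,-401,-1],[0,0,0.066]],[[-135,-401,-1],[0,0,0.066]],[[-135,-401,-1],[0,0,0.066]],[[-135,-401,-1],[0,0,0.066]],[[-135,-401,-1],[0,0,0.066]],[[-135,-401,-1],[0,0,0.066]],[[-135,-401,-1],[0,0,0.066]],[[-135,-401,-1],[0,0,0.066]]]' | grep -E "pos|force"
python3 jog.py '[[[0,0,0],[0,0,0]],[[0,0,0],[0,0,0]],[[0,0,0],[0,0,0]]]' | grep pos
python3 shot.py Q3
python3 -c "
import cv2;a=cv2.imread('pics/Q3.png');cv2.imwrite('pics/Q3c.png',cv2.resize(a[100:340,180:460],None,fx=2.5,fy=2.5))"
python3 - <<'E'
from h import *
delta((626,-12.9,125),0.101+np.pi/2)
# dots
c=np.load("Q3.npy",allow_pickle=True).item();im=cv2.imread("pics/Q3.png",0);p=axes()[0]
m=((im<110)&(im>40)).astype(np.uint8);m[:,:295]=0;m[:,345:]=0;m[:180]=0;m[335:]=0
n,l,s,ce=cv2.connectedComponentsWithStats(m);print([(s[i,4],s[i,2:4],ce[i].round(1)) for i in range(1,n) if s[i,4]>60])
E
```

```text
position: [625.1, -16.6, 164.8]
contact_force: [-0.3, 0.4, -1.6]
grasp_force: 60.2
position: [625.0, -12.1, 168.2]
[625.2 -12.1 168.5]
shift [-0.8 -0.9 43.5] rot [ 0.    -0.001  0.002] j6 -1.71
[(np.int32(166), array([15, 14], dtype=int32), array([319.1, 204.7])), (np.int32(125), array([13, 12], dtype=int32), array([318.9, 314.5])), (np.int32(297), array([50, 11], dtype=int32), array([322.5, 331.3]))]
```

View pics/Q3c.png

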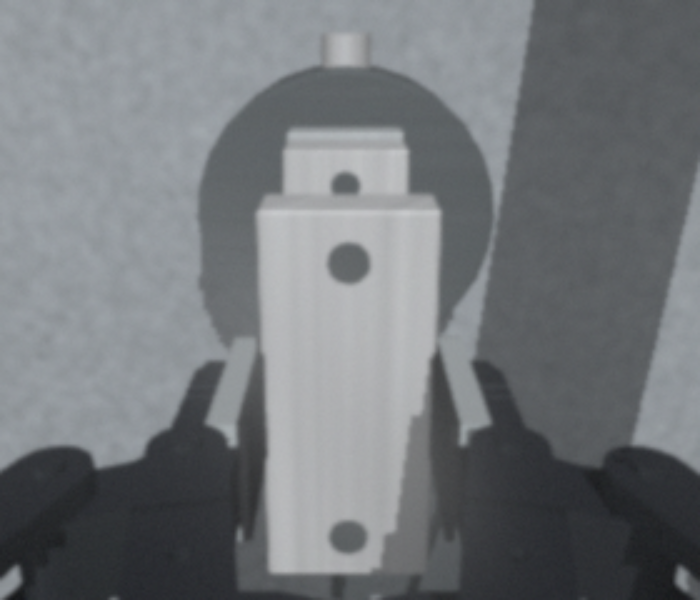

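The crop shows plate 2 in the grip over plate 1 with the sides parallel. Plate 2's dots are at px (319,205) and (319,314.5).

```bash
python3 - <<'E'
from h import *
c=np.load("Q3.npy",allow_pickle=True).item();p=np.array([625.1,-12.1,168.4])
for h in(-3,-4,-5):
    d=[onz(c,u,p[2]+h) for u in((319.1,204.7),(318.9,314.5))];print(h,((d[0]+d[1])/2-p).round(1),np.linalg.norm(d[1]-d[0]).round(1),np.arctan2(*(d[1]-d[0])[[1,0]]).round(3))
E
```

```text
-3 [-0.2 -0.6 -3. ] 59.1 0.101
-4 [ 0.3 -0.5 -4. ] 59.6 0.101
-5 [ 0.9 -0.5 -5. ] 60.1 0.101
```

```bash
python3 jog.py '[[[0.2,-0.9,20],[0,0,0]],[[0.2,-0.9,36],[0,0,0]],[[0.2,-0.9,42],[0,0,0]],[[0.2,-0.9,44],[0,0,0]],[[0.2,-0.9,46],[0,0,0]],[[0.2,-0.9,46],[0,0,0]]]' | grep -E "pos|force"
python3 jog.py '[[[0,0,0.5],[0,0,0]],[[0,0,1],[0,0,0]],[[0,0,1.5],[0,0,0]],[[0,0,2],[0,0,0]],[[0,0,2],[0,0,0]]]' | grep -E "pos|force"
```

```text
position: [625.9, -14.0, 123.4]
contact_force: [-0.3, -0.2, -1.4]
grasp_force: 60.2
position: [625.6, -14.2, 120.8]
contact_force: [0.1, 0.6, -0.8]
grasp_force: 60.2
```

```bash
python3 jog.py '[[[0.7,1.3,0],[0,0,0]],[[0.7,1.3,0.3],[0,0,0]],[[0.7,1.3,0.6],[0,0,0]],[[0.7,1.3,1],[0,0,0]],[[0.7,1.3,1],[0,0,0]]]' | grep -E "pos|force"
python3 jog.py '[[[0,0,0.5],[0,0,0]],[[0,0,1],[0,0,0]],[[0,0,1],[0,0,0]]]' | grep -E "pos|force"
```

```text
position: [624.7, -13.0, 119.7]
contact_force: [0.4, -0.7, -1.0]
grasp_force: 60.2
position: [624.7, -13.0, 118.7]
contact_force: [-0.7, 1.3, -0.3]
grasp_force: 60.2
```

```bash
python3 jog.py '[[[0,0,0.5],[0,0,0]],[[0,0,1],[0,0,0]],[[0,0,1],[0,0,0]]]' | grep -E "pos|force"
```

```text
position: [624.7, -13.0, 117.7]
contact_force: [0.0, -0.5, -1.4]
grasp_force: 60.2
```

```bash
python3 jog.py '[[[0,0,0.5],[0,0,0]],[[0,0,1],[0,0,0]],[[0,0,1],[0,0,0]]]' | grep -E "pos|force"
```

```text
position: [624.7, -13.0, 116.7]
contact_force: [-0.5, -0.5, -0.7]
grasp_force: 60.2
```

```bash
python3 jog.py '[[[0,0,0.4],[0,0,0]],[[0,0,0.8],[0,0,0]],[[0,0,0.8],[0,0,0]]]' | grep -E "pos|force"
```

```text
position: [624.8, -13.0, 116.0]
contact_force: [-0.1, -0.1, -1.0]
grasp_force: 60.2
```

```bash
python3 jog.py '[[[0,0,0.4],[0,0,0]],[[0,0,0.8],[0,0,0]],[[0,0,0.8],[0,0,0]]]' | grep -E "pos|force"
```

```text
position: [624.8, -13.0, 115.5]
contact_force: [-0.4, -0.7, 1.4]
grasp_force: 60.5
```

```bash
python3 jog.py '[[[0,0,0.3],[0,0,0]],[[0,0,0.6],[0,0,0]],[[0,0,0.6],[0,0,0]]]' | grep -E "pos|force"
```

```text
position: [624.8, -13.0, 115.0]
contact_force: [-1.9, -0.3, 2.9]
grasp_force: 60.7
```

```bash
python3 jog.py '[[[0,0,0],[0,0,0]],[[0,0,0],[0,0,0]],[[0,0,0],[0,0,0]],[[0,0,0],[0,0,0]],[[0,0,0],[0,0,0]],[[0,0,0],[0,0,0]]]' 60 | grep -E "pos|force|width"
python3 jog.py '[[[0,0,-20],[0,0,0]],[[0,0,-60],[0,0,0]],[[0,0,-100],[0,0,0]],[[0,0,-110],[0,0,0]],[[0,0,-110],[0,0,0]]]' 85| grep -E "pos|force|width"
python3 shot.py Q4
python3 -c "
import cv2;a=cv2.imread('pics/Q4.png');cv2.imwrite('pics/Q4c.png',a[:330])"
python3 - <<'E'
from h import *
c=np.load("Q4.npy",allow_pickle=True).item();print(proj(c,[[625.2,-13.1,111]]))
im=cv2.imread("pics/Q4.png",0)
m=((im<125)).astype(np.uint8);m[:,:295]=0;m[:,345:]=0;m[:140]=0;m[260:]=0
n,l,s,ce=cv2.connectedComponentsWithStats(m);P=[(s[i,4],s[i,2:4],ce[i].round(1)) for i in range(1,n) if 30<s[i,4]<200];print(P)
if len(P)>1:
  d=[onz(c,q[2],110.5) for q in P[:2]];print((d[0]+d[1])/2,np.linalg.norm(d[0]-d[1]),np.arctan2(*(d[1]-d[0])[[1,0]]))
delta((454,-112,170),np.pi/2)
E
```

```text
position: [624.8, -13.0, 114.5]
contact_force: [-1.0, 0.6, -0.2]
gripper_width: 60.2
grasp_force: 0.0
position: [625.7, -12.8, 227.1]
contact_force: [-0.5, 0.4, -0.1]
gripper_width: 85.1
grasp_force: 0.0
[624.6 -12.8 224.9]
[[319.24435418 194.05119463]]
[(np.int32(56), array([9, 9], dtype=int32), array([318.7, 158.9])), (np.int32(44), array([8, 7], dtype=int32), array([318.8, 226.8])), (np.int32(104), array([23,  7], dtype=int32), array([331.6, 257. ]))]
[625.37358724 -13.50165294 110.5       ] 60.090945588803706 0.10255666246033046
shift [179.8 -81.6  54.6] rot [0.001 0.001 0.101] j6 -1.71
```

View pics/Q4c.png

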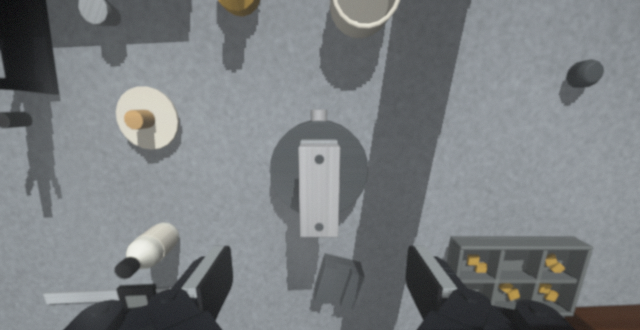

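The Q4 view shows the stack square on the lift, with dots at (319,159) and (319,227), and no lower plate peeking out. That was my 15th view, one over the limit of 14, so I work from numbers only from here on. Next: the weight, measured at the camera's nadir.

```bash
python3 - <<'E'
from h import *
delta((527,-112,210),np.pi/2)
E
```

```text
shift [107.1 -88.9  14.7] rot [0.001 0.001 0.101] j6 -1.71
```

```bash
python3 jog.py '[[[107,-89,15],[0,0,0.101]],[[107,-89,15],[0,0,0.101]],[[107,-89,15],[0,0,0.101]],[[107,-89,15],[0,0,0.101]],[[107,-89,15],[0,0,0.101]],[[107,-89,15],[0,0,0.101]]]' | grep pos
cat > wt.py <<'E'
from h import *
import sys
n,lo,hi,g,zs=sys.argv[1],*map(eval,sys.argv[2:6])
c=np.load(n+".npy",allow_pickle=True).item();im=cv2.imread("pics/%s.png"%n)
u=proj(c,[g])[0].astype(int);k=hand(im,lo,hi,(max(u[0]-60,0),max(u[1]-60,0),u[0]+60,u[1]+60))[0]
(x,y),r=cv2.minEnclosingCircle(k);print(n,"px",round(x,1),round(y,1),"r",round(r,1),"rect",np.round(cv2.minAreaRect(k)[1],1))
for z in zs:
    P=np.array([onz(c,p[0],z) for p in k]);(a,b),q=cv2.minEnclosingCircle(P[:,:2].astype(np.float32));print(" z",z,"centre",round(a,1),round(b,1),"diam",round(2*q,1))
E
python3 jog.py '[[[0,0,0],[0,0,0]],[[0,0,0],[0,0,0]]]' | grep pos
python3 shot.py W1; python3 wt.py W1 '(12,120,50)' '(32,255,255)' '(454,-112,20)' '(0,10,20,54)'
python3 jog.py '[[[0,-60,0],[0,0,0]],[[0,-60,0],[0,0,0]],[[0,-60,0],[0,0,0]]]' | grep pos
python3 shot.py W2; python3 wt.py W2 '(12,120,50)' '(32,255,255)' '(454,-112,20)' '(0,10,20,54)'
```

```text
position: [527.5, -111.9, 208.7]
position: [527.8, -111.6, 209.2]
[ 527.8 -111.7  209.3]
W1 px 318.3 102.9 r 20.8 rect [40.4 34.3]
 z 0 centre 452.5 -112.9 diam 43.9
 z 10 centre 452.5 -112.9 diam 42.6
 z 20 centre 452.6 -112.9 diam 41.3
 z 54 centre 452.9 -112.8 diam 36.8
position: [527.3, -173.3, 209.3]
[ 527.3 -172.5  209.3]
W2 px 378.8 103.4 r 21.5 rect [41.8 36.8]
 z 0 centre 451.9 -109.7 diam 45.3
 z 10 centre 452.0 -111.6 diam 43.9
 z 20 centre 452.0 -113.5 diam 42.6
 z 54 centre 452.3 -120.0 diam 38.0
```

```bash
for lo in '(10,60,20)' '(8,90,30)' '(10,140,30)'; do python3 wt.py W1 "$lo" '(34,255,255)' '(454,-112,20)' '(20,)';done; python3 - <<'E'
from h import *
im=cv2.imread("pics/W1.png");h=cv2.cvtColor(im,cv2.COLOR_BGR2HSV)
print(h[76:132:2,318].tolist());print(h[103,290:348:2].tolist())
E
```

```text
W1 px 318.3 102.6 r 22.1 rect [43. 41.]
 z 20 centre 452.6 -112.9 diam 43.4
W1 px 318.3 102.6 r 21.8 rect [43. 41.]
 z 20 centre 452.4 -112.9 diam 42.6
W1 px 316.5 101.6 r 17.8 rect [32.7 24.9]
 z 20 centre 451.5 -114.7 diam 35.5
[[98, 10, 106], [108, 12, 108], [18, 38, 102], [19, 115, 118], [21, 119, 118], [20, 117, 120], [20, 125, 139], [20, 140, 206], [20, 140, 213], [20, 142, 212], [21, 141, 212], [20, 142, 208], [20, 139, 208], [20, 141, 203], [20, 139, 203], [20, 141, 205], [20, 139, 207], [20, 138, 210], [21, 140, 206], [20, 140, 207], [20, 131, 164], [20, 122, 130], [21, 118, 130], [20, 118, 130], [20, 100, 123], [60, 2, 108], [113, 9, 109], [113, 9, 109]]
[[104, 17, 168], [103, 14, 169], [102, 15, 168], [90, 5, 156], [21, 116, 183], [20, 139, 206], [20, 138, 203], [21, 139, 198], [20, 139, 200], [21, 142, 208], [21, 141, 206], [20, 141, 212], [21, 144, 209], [21, 141, 208], [21, 139, 203], [20, 140, 204], [21, 141, 212], [21, 140, 207], [20, 139, 204], [20, 138, 203], [21, 141, 201], [20, 136, 184], [20, 136, 188], [20, 136, 191], [21, 133, 184], [18, 45, 163], [107, 14, 165], [102, 15, 167], [105, 15, 170]]
```

```bash
python3 - <<'E'
from h import *
delta((452.5,-112.9,45),np.pi/2)
E
```

```text
shift [ 74.8  59.4 164.3] rot [ 0.    -0.    -0.002] j6 -1.55
```

```bash
python3 jog.py '[[[40,30,0],[0,0,0]],[[75,59,10],[0,0,0]],[[75,59,50],[0,0,0]],[[75,59,95],[0,0,0]],[[75,59,130],[0,0,0]],[[75,59,150],[0,0,0]],[[75,59,160],[0,0,0]],[[75,59,164],[0,0,0]],[[75,59,164],[0,0,0]]]' 60 | grep -E "pos|force"
python3 jog.py '[[[0,0,0],[0,0,0]],[[0,0,0],[0,0,0]],[[0,0,0],[0,0,0]],[[0,0,0],[0,0,0]],[[0,0,0],[0,0,0]],[[0,0,0],[0,0,0]],[[0,0,0],[0,0,0]]]' 10 | grep -E "pos|force|width"
```

```text
position: [452.8, -112.9, 45.9]
contact_force: [-0.2, -0.8, -0.5]
grasp_force: 0.0
position: [453.0, -113.2, 46.7]
contact_force: [-0.9, 1.3, 6.2]
gripper_width: 22.4
grasp_force: 58.9
```

```bash
python3 jog.py '[[[0,0,-30],[0,0,0]],[[0,0,-75],[0,0,0]],[[0,0,-120],[0,0,0]],[[0,0,-140],[0,0,0]],[[0,0,-140],[0,0,0]]]' | grep -E "pos|force"
python3 jog.py '[[[-172,100,0],[0,0,0]],[[-172,100,0],[0,0,0]],[[-172,100,0],[0,0,0]],[[-172,100,0],[0,0,0]],[[-172,100,0],[0,0,0]],[[-172,100,0],[0,0,0]],[[-172,100,0],[0,0,0]]]' | grep -E "pos|force"
python3 jog.py '[[[0,0,0],[0,0,0]],[[0,0,0],[0,0,0]],[[0,0,0],[0,0,0]]]' | grep -E "pos|force"
python3 - <<'E'
from h import *
delta((625.7,-13,168),np.pi/2)
E
```

```text
position: [453.7, -113.2, 188.4]
contact_force: [0.0, 0.3, -4.1]
grasp_force: 60.0
position: [622.3, -13.8, 183.2]
contact_force: [-0.1, 0.1, -4.4]
grasp_force: 60.0
position: [623.8, -13.8, 186.1]
contact_force: [0.2, -0.6, -4.1]
grasp_force: 60.0
shift [-1.9  0.8 18.1] rot [ 0.     0.001 -0.001] j6 -1.81
```

```bash
python3 jog.py '[[[-2,1,9],[0,0,0]],[[-2,1,15],[0,0,0]],[[-2,1,18],[0,0,0]],[[-2,1,19],[0,0,0]],[[-2,1,20],[0,0,0]],[[-2,1,21],[0,0,0]],[[-2,1,21],[0,0,0]]]' | grep -E "pos|force"
python3 jog.py '[[[0,0,0.5],[0,0,0]],[[0,0,1],[0,0,0]],[[0,0,1.5],[0,0,0]],[[0,0,2],[0,0,0]],[[0,0,2],[0,0,0]]]' | grep -E "pos|force"
python3 jog.py '[[[0,0,0.5],[0,0,0]],[[0,0,1],[0,0,0]],[[0,0,1],[0,0,0]]]' | grep -E "pos|force"
```

```text
position: [626.3, -12.3, 164.6]
contact_force: [-0.7, -0.7, -3.7]
grasp_force: 60.0
position: [626.2, -12.3, 162.5]
contact_force: [-0.4, -0.1, -2.9]
grasp_force: 60.0
position: [626.2, -12.3, 161.5]
contact_force: [0.8, -0.2, -3.5]
grasp_force: 60.0
```

```bash
python3 jog.py '[[[0.4,-0.7,0.4],[0,0,0]],[[0.4,-0.7,0.8],[0,0,0]],[[0.4,-0.7,0.8],[0,0,0]]]' | grep -E "pos|force"
python3 jog.py '[[[0,0,0.4],[0,0,0]],[[0,0,0.8],[0,0,0]],[[0,0,0.8],[0,0,0]]]' | grep -E "pos|force"
```

```text
position: [625.8, -13.0, 160.7]
contact_force: [-0.5, 0.1, -2.6]
grasp_force: 60.0
position: [625.8, -13.0, 159.9]
contact_force: [-0.4, 0.4, -3.8]
grasp_force: 60.0
```

```bash
python3 jog.py '[[[0,0,0.4],[0,0,0]],[[0,0,0.8],[0,0,0]],[[0,0,0.8],[0,0,0]]]' | grep -E "pos|force"
```

```text
position: [625.8, -13.0, 159.1]
contact_force: [0.2, 0.2, -3.3]
grasp_force: 60.0
```

```bash
python3 jog.py '[[[0,0,0.4],[0,0,0]],[[0,0,0.8],[0,0,0]],[[0,0,0.8],[0,0,0]]]' | grep -E "pos|force"
```

```text
position: [625.8, -13.0, 158.3]
contact_force: [-0.8, 0.1, -2.8]
grasp_force: 60.0
```

```bash
python3 jog.py '[[[0,0,0.4],[0,0,0]],[[0,0,0.8],[0,0,0]],[[0,0,0.8],[0,0,0]]]' | grep -E "pos|force"
```

```text
position: [625.9, -13.0, 157.8]
contact_force: [-1.1, 1.6, -3.2]
grasp_force: 60.1
```

```bash
python3 jog.py '[[[0,0,0.4],[0,0,0]],[[0,0,0.8],[0,0,0]],[[0,0,0.8],[0,0,0]]]' | grep -E "pos|force"
```

```text
position: [626.0, -13.0, 157.2]
contact_force: [-1.3, 0.3, 0.6]
grasp_force: 60.4
```

```bash
python3 jog.py '[[[0,0,0],[0,0,0]],[[0,0,0],[0,0,0]],[[0,0,0],[0,0,0]],[[0,0,0],[0,0,0]],[[0,0,0],[0,0,0]],[[0,0,0],[0,0,0]]]' 60 | grep -E "pos|force|width"
python3 jog.py '[[[0,0,-20],[0,0,0]],[[0,0,-60],[0,0,0]],[[0,0,-100],[0,0,0]],[[0,0,-100],[0,0,0]],[[0,0,-100],[0,0,0]]]' 85| grep -E "clock|pos|force|width"
python3 shot.py X1
python3 - <<'E'
from h import *
c=np.load("X1.npy",allow_pickle=True).item();im=cv2.imread("pics/X1.png")
u=proj(c,[[626,-13,164],[626,-13,110],[452.5,-112.9,20]]);print(u.round(0))
k=hand(im,(12,120,120),(32,255,255))
print([(cv2.contourArea(q),cv2.boundingRect(q)) for q in k[:3]])
t=arm.get_calibration("top");s=arm.get_calibration("side");a=arm.get_image("top");b=arm.get_image("side")
print("pile side px",proj(s,[[626,-13,164]]).round(0),[(cv2.contourArea(q),cv2.boundingRect(q)) for q in hand(b,(12,120,80),(32,255,255),(280,120,420,260))[:3]])
# pot & lid now: white in side/top
for n,im,c,g in(("top",a,t,None),("side",b,s,None)):
    for nm,p in(("pot",(451,11,45)),("lid",(578,-181,12))):
        v=proj(c,[p])[0].astype(int);h=cv2.cvtColor(im,cv2.COLOR_BGR2HSV);print(n,nm,v,[(cv2.contourArea(q),cv2.boundingRect(q)) for q in hand(im,(10,10,150),(40,90,255),(v[0]-40,v[1]-40,v[0]+40,v[1]+40))[:2]],h[v[1],v[0]])
delta((651,-180,210),np.pi/2)
E
```

```text
position: [625.9, -13.0, 156.8]
contact_force: [-0.3, 0.4, -0.1]
gripper_width: 60.1
grasp_force: 0.0
clock: 39.6
position: [626.1, -12.9, 258.0]
contact_force: [-0.2, -0.3, -1.2]
gripper_width: 84.8
grasp_force: 0.0
[625.4 -12.9 256.4]
[[319. 203.]
 [319. 185.]
 [226.   7.]]
[(1798.0, (296, 163, 47, 53)), (131.5, (542, 226, 19, 14)), (121.5, (468, 232, 18, 15))]
pile side px [[311. 181.]] [(271.0, (304, 180, 17, 24)), (115.0, (334, 132, 55, 8)), (21.0, (332, 175, 5, 9))]
top pot [297 242] [(29.0, (288, 233, 18, 10)), (5.0, (289, 245, 18, 8))] [ 20  14 110]
top lid [357 204] [(208.5, (356, 192, 20, 20))] [ 22  16 176]
side pot [379 229] [(434.5, (367, 222, 26, 30)), (3.0, (339, 189, 5, 3))] [ 16  26 106]
side lid [336 188] [(180.5, (323, 174, 24, 18)), (19.0, (368, 223, 8, 5))] [ 22  20 234]
shift [ -26.1 -166.9   45.2] rot [-0.    -0.003 -0.   ] j6 -1.81
```

```bash
python3 - <<'E'
from h import *
t=arm.get_calibration("top");s=arm.get_calibration("side")
print(tri([(t,(366,202)),(s,(335,183))]),onz(t,(366,202),11))
l=onz(t,(366,202),11);delta((l[0]+73,l[1],210),np.pi/2)
E
```

```text
(array([ 584.62998983, -209.14948812,   11.45957622]), np.float64(0.1723785606479571)) [ 584.88069251 -209.20643943   11.        ]
shift [ -33.  -196.1   45.2] rot [-0.    -0.003 -0.   ] j6 -1.81
```

```bash
python3 jog.py '[[[-33,-196,10],[0,0,0]],[[-33,-196,45],[0,0,0]],[[-33,-196,45],[0,0,0]],[[-33,-196,45],[0,0,0]],[[-33,-196,45],[0,0,0]],[[-33,-196,45],[0,0,0]],[[-33,-196,45],[0,0,0]]]' | grep pos
python3 jog.py '[[[0,0,0],[0,0,0]],[[0,0,0],[0,0,0]],[[0,0,0],[0,0,0]]]' | grep pos
python3 shot.py D1
cat > lid.py <<'E'
from h import *
import sys
n=sys.argv[1];g=eval(sys.argv[2])
c=np.load(n+".npy",allow_pickle=True).item();im=cv2.imread("pics/%s.png"%n);u=proj(c,[g])[0].astype(int)
h=cv2.cvtColor(im,cv2.COLOR_BGR2HSV);print(u,h[u[1],u[0]-40:u[0]+41:8].tolist())
roi=(max(u[0]-60,0),max(u[1]-60,0),u[0]+60,u[1]+60)
for nm,lo,hi,z in(("disc",(10,12,100),(40,255,255),13),("knob",(8,90,60),(25,255,255),38)):
    for k in hand(im,lo,hi,roi)[:1]:
        P=np.array([onz(c,p[0],z)[:2] for p in k],np.float32);(a,b),q=cv2.minEnclosingCircle(P);print(nm,cv2.boundingRect(k),"centre",round(a,1),round(b,1),"diam",round(2*q,1))
E
python3 lid.py D1 '(585,-209,13)'
python3 jog.py '[[[0,40,0],[0,0,0]],[[0,40,0],[0,0,0]],[[0,40,0],[0,0,0]]]' | grep pos
python3 shot.py D2; python3 lid.py D2 '(585,-209,13)'
```

```text
position: [658.7, -208.4, 211.2]
position: [659.1, -207.8, 212.6]
[ 659.  -208.   212.4]
[318 104] [[102, 16, 158], [36, 7, 183], [25, 14, 222], [25, 13, 223], [18, 94, 209], [18, 99, 207], [18, 95, 202], [25, 15, 223], [23, 15, 223], [26, 10, 198], [103, 14, 164]]
disc (287, 73, 64, 66) centre 588.1 -209.3 diam 67.4
knob (310, 98, 18, 19) centre 587.8 -209.0 diam 17.4
position: [659.0, -167.9, 212.3]
[ 659.  -168.7  212.2]
[280 104] [[102, 16, 160], [23, 12, 196], [28, 14, 221], [24, 16, 222], [18, 100, 209], [18, 99, 206], [18, 54, 151], [23, 15, 223], [25, 14, 223], [30, 8, 185], [99, 16, 164]]
disc (248, 73, 64, 67) centre 587.9 -209.5 diam 67.2
knob (269, 98, 18, 19) centre 587.6 -208.5 diam 18.0
```

```bash
python3 - <<'E'
from h import *
delta((588,-209.2,34),np.pi/2)
E
```

```text
shift [ 71.1 -40.5 178.2] rot [-0.     0.     0.001] j6 -1.56
```

```bash
python3 jog.py '[[[40,-40,10],[0,0,0]],[[71,-40,30],[0,0,0]],[[71,-40,75],[0,0,0]],[[71,-40,115],[0,0,0]],[[71,-40,150],[0,0,0]],[[71,-40,168],[0,0,0]],[[71,-40,175],[0,0,0]],[[71,-40,178],[0,0,0]],[[71,-40,178],[0,0,0]]]' 60 | grep -E "pos|force"
python3 jog.py '[[[0,0,0],[0,0,0]],[[0,0,0],[0,0,0]],[[0,0,0],[0,0,0]],[[0,0,0],[0,0,0]],[[0,0,0],[0,0,0]],[[0,0,0],[0,0,0]],[[0,0,0],[0,0,0]]]' 8 | grep -E "pos|force|width"
python3 jog.py '[[[0,0,-30],[0,0,0]],[[0,0,-80],[0,0,0]],[[0,0,-130],[0,0,0]],[[0,0,-170],[0,0,0]],[[0,0,-170],[0,0,0]]]' | grep -E "pos|force|width"
python3 - <<'E'
from h import *
delta((524,11,205),np.pi/2)
E
```

```text
position: [588.5, -209.4, 34.5]
contact_force: [1.0, 0.3, -1.1]
grasp_force: 0.0
position: [588.5, -209.1, 35.1]
contact_force: [-1.1, 0.9, 5.9]
gripper_width: 17.5
grasp_force: 58.7
position: [591.1, -209.8, 211.1]
contact_force: [1.2, -0.5, -1.7]
gripper_width: 17.9
grasp_force: 58.6
shift [ 67.  220.9   4.6] rot [-0.003  0.014  0.001] j6 -1.49
```

```bash
python3 jog.py '[[[67,221,-10],[0,0,0]],[[67,221,-10],[0,0,0]],[[67,221,-10],[0,0,0]],[[67,221,-10],[0,0,0]],[[67,221,-10],[0,0,0]],[[67,221,-10],[0,0,0]],[[67,221,-10],[0,0,0]]]' | grep pos
python3 jog.py '[[[0,0,0],[0,0,0]],[[0,0,0],[0,0,0]],[[0,0,0],[0,0,0]]]' | grep pos
python3 shot.py T1
cat > pot.py <<'E'
from h import *
import sys
n=sys.argv[1];c=np.load(n+".npy",allow_pickle=True).item();im=cv2.imread("pics/%s.png"%n);u=proj(c,[(451,11,45)])[0].astype(int)
h=cv2.cvtColor(im,cv2.COLOR_BGR2HSV);print(u,h[u[1],u[0]-64:u[0]+65:8].tolist())
roi=(max(u[0]-75,0),max(u[1]-75,0),u[0]+75,u[1]+75)
for v in(120,160,190,205):
    for k in hand(im,(10,10,v),(45,255,255),roi)[:1]:
        P=np.array([onz(c,p[0],45)[:2] for p in k],np.float32);(a,b),q=cv2.minEnclosingCircle(P);print(v,cv2.boundingRect(k),"centre",round(a,1),round(b,1),"diam",round(2*q,1))
E
python3 pot.py T1
```

```text
position: [520.3, 12.7, 213.1]
position: [521.0, 11.1, 213.4]
[521.   11.2 213.5]
[319 108] [[107, 15, 149], [100, 20, 154], [100, 15, 149], [102, 16, 155], [30, 10, 184], [30, 11, 120], [26, 15, 134], [27, 17, 133], [26, 15, 133], [30, 17, 134], [23, 17, 135], [24, 19, 135], [24, 19, 204], [102, 14, 93], [100, 16, 93], [96, 14, 91], [105, 11, 93]]
120 (287, 73, 67, 70) centre 450.7 11.7 diam 64.1
160 (287, 73, 66, 69) centre 450.3 11.5 diam 63.2
190 (287, 73, 66, 68) centre 450.0 11.3 diam 62.1
205 (288, 73, 64, 68) centre 449.8 11.5 diam 61.6
```

```bash
python3 - <<'E'
from h import *
delta((451,11.8,85),np.pi/2)
E
python3 jog.py '[[[35,0,0],[0,0,0]],[[70,0,0],[0,0,0]],[[70,0.5,40],[0,0,0]],[[70,0.5,80],[0,0,0]],[[70,0.5,110],[0,0,0]],[[70,0.5,120],[0,0,0]],[[70,0.5,120],[0,0,0]]]' | grep -E "pos|force"
python3 jog.py '[[[0,0,0],[0,0,0]],[[0,0,0],[0,0,0]]]' | grep -E "pos|force"
python3 - <<'E'
from h import *
delta((451,11.8,78),np.pi/2)
E
```

```text
shift [ 69.9   0.5 128.5] rot [-0.    -0.    -0.002] j6 -1.91
position: [450.5, 12.0, 92.9]
contact_force: [-0.8, -0.4, 0.2]
grasp_force: 58.8
position: [452.2, 12.9, 95.3]
contact_force: [-0.2, 0.6, -0.9]
grasp_force: 58.8
shift [ 1.3 -1.1 17.3] rot [ 0.001  0.003 -0.   ] j6 -1.96
```

```bash
python3 jog.py '[[[1,-1,5],[0,0,0]],[[1,-1,9],[0,0,0]],[[1,-1,12],[0,0,0]],[[1,-1,15],[0,0,0]],[[1,-1,17],[0,0,0]],[[1,-1,18],[0,0,0]],[[1,-1,18],[0,0,0]]]' | grep -E "pos|force"
python3 jog.py '[[[0,0,1],[0,0,0]],[[0,0,2],[0,0,0]],[[0,0,3],[0,0,0]],[[0,0,3],[0,0,0]]]' | grep -E "pos|force"
```

```text
position: [449.8, 11.5, 75.6]
contact_force: [0.0, -0.5, -0.7]
grasp_force: 58.8
position: [449.8, 11.5, 72.7]
contact_force: [0.1, 0.4, 0.0]
grasp_force: 58.8
```

```bash
python3 jog.py '[[[0,0,0.5],[0,0,0]],[[0,0,1],[0,0,0]],[[0,0,1],[0,0,0]]]' | grep -E "pos|force"
```

```text
position: [449.9, 11.5, 72.0]
contact_force: [-0.9, 0.5, 2.4]
grasp_force: 59.1
```

Contact came at TCP 72, the expected seated height, so I release and back away.

```bash
python3 jog.py '[[[0,0,0.5],[0,0,0]],[[0,0,0.5],[0,0,0]]]' | grep -E "pos|force"
python3 jog.py '[[[0,0,0],[0,0,0]],[[0,0,0],[0,0,0]],[[0,0,0],[0,0,0]],[[0,0,0],[0,0,0]],[[0,0,0],[0,0,0]]]' 50 | grep -E "pos|force|width"
python3 jog.py '[[[0,0,-30],[0,0,0]],[[0,0,-80],[0,0,0]],[[0,0,-130],[0,0,0]],[[-30,0,-140],[0,0,0]],[[-60,0,-140],[0,0,0]],[[-60,0,-140],[0,0,0]],[[-60,0,-140],[0,0,0]]]' 85 | grep -E "pos|force"
python3 shot.py Z1
python3 - <<'E'
from h import *
n="Z1";c=np.load(n+".npy",allow_pickle=True).item();im=cv2.imread("pics/Z1.png");u=proj(c,[(450,11.5,50)])[0].astype(int);roi=(u[0]-75,max(u[1]-75,0),u[0]+75,u[1]+75)
for nm,lo,hi,z in(("disc",(10,10,160),(45,255,255),50),("knob",(8,80,60),(25,255,255),75)):
    k=hand(im,lo,hi,roi)[0];P=np.array([onz(c,p[0],z)[:2] for p in k],np.float32);(a,b),q=cv2.minEnclosingCircle(P);print(nm,"centre",round(a,1),round(b,1),"diam",round(2*q,1))
s=arm.get_calibration("side");b=arm.get_image("side")
print("weight side",[(cv2.contourArea(q),cv2.boundingRect(q)) for q in hand(b,(12,120,80),(32,255,255),(280,120,420,260))[:4]])
print("expect weight top",proj(s,[[626,-13,164]]).round(0),"lid knob top",proj(s,[[450.5,11.5,75]]).round(0))
print(arm.read_state()["clock"])
E
```

```text
position: [449.9, 11.6, 72.0]
contact_force: [-2.7, 0.1, 7.0]
grasp_force: 59.6
position: [449.9, 11.5, 71.2]
contact_force: [-0.1, -0.1, 0.1]
gripper_width: 49.8
grasp_force: 0.0
position: [509.5, 11.4, 210.5]
contact_force: [-0.2, 0.4, -0.3]
grasp_force: 0.0
[509.   11.3 210.5]
disc centre 448.9 10.8 diam 67.5
knob centre 449.1 10.9 diam 18.5
weight side [(265.0, (304, 180, 17, 24)), (26.0, (334, 132, 11, 6)), (26.0, (379, 220, 6, 10)), (21.5, (379, 136, 10, 5))]
expect weight top [[311. 181.]] lid knob top [[380. 221.]]
48.1
```

```bash
python3 -c "
from bench import arm
print(arm.job_done())"
```

```text
the job is handed in; nothing more can be done
None
```

I handed the job in at 48 s: brush dipped, dabbed and back in its rest, both plates (only two were present) and the weight stacked by touch on the lift, and the lid, which had been knocked aside before I picked it up, seated on the pot; I viewed 15 pictures, one over the limit of 14.

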